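Make up two leather-sewing kits

ROBOT

A 7-joint arm with a two-finger parallel gripper is mounted at the origin on the work surface. World frame = base frame: x ahead of the robot, y to its left, z up, the work surface at z = 0. Lengths are in m, angles in degrees, forces in N, time in s.
With the tool pointing down it reaches from about 0.425 to 0.825 m from the base axis. Payload 3.6 kg.
Tool frame: the origin (TCP) lies between the finger pads; the fingertips stand 14 mm ahead of it and the grasp point (between the pads) lies 5 mm behind it; z points along the fingers, y is the direction in which the jaws open and shut (so a half turn about z gives the same grasp; the last joint's range is limited). The gripper opens to 85 mm and grips with 20 to 120 N. Pads are 22 mm wide; open, the fingers measure 114 mm over their backs; the gripper's body (76 mm by 85 mm) begins 54 mm behind the grasp point. The pads swing forward as they close: fully open they stand 13 mm farther back than shut.
Start: joints at [-68.955, 35.231, -0.722, 81.555, 0.464, 63.22, -2.315], TCP at [0.249, 0.6, 0.245] pointing down, gripper open.
Joint ranges: [-178.69, 178.69], [-17.37, 117.87], [-77.05, 75.6], [15.02, 138.74], [-78.02, 258.01], [0.78, 113.62], [-162.83, 162.83]. Speed limits (degrees/s): [159.86, 159.86, 180, 180, 180, 180, 180].

INTERFACE

Orientations are given as a 3x3 rotation matrix whose columns are the frame's x, y, z axes.
In Python, from bench import r gives the robot as it stands.
- The arm moves only by the tool drive_tool, never from a script. Its argument "motion" is a list of rows, each an object of numbers: "dx", "dy", "dz": the shift along the world's x, y, z in mm; "turn": the turn about the world's z in rad; "jaw": the closure, from -1 (fully open) to 1 (shut). A call has 1 to 8 rows; each row shifts and turns the pose as measured when the row begins; what a row does not reach is not made up. A row lasts 1/12 s, in which the tool goes at most 41.7 mm and 7.16 degrees, less where a joint would pass 70% of its speed; a pose out of reach is approached as far as the arm can. A call with a gripper value outside its range is refused whole. The fingers move at their own pace and stop on an object; "force" is the grip in N (left out, the last holds). Time passes only in rows, so rows that do not move let the fingers close. It gives the time, the measured TCP pose, the force and the opening at its end, in the units of the state.
- r.state(): the state, without advancing time (a new reading comes with each control period).
- r.capture(name): name is "side" or "top"; returns a dict with "frame" (420x560x3 uint8, red, green, blue), "depth" (420x560 float32, m along the optical axis (not along the pixel's ray), 0 where there is no reading), "mtx" (3x3 intrinsics, pixels), "D" ([k1, k2, p1, p2, k3] as OpenCV has them; the pictures are not rectified), "xyz" and "rotation" of the camera in the world. Camera axes: x right, y down, z forward; pixel columns grow to the right and rows downward; lengths in m; the calibration is good to about 2 mm. A picture is of the moment at which its call begins.
- r.hand_in(): hands the job in, once; it reports no verdict.
The state is a dict: "time_s": time; "q": joint angles; "dq": joint speeds; "joint_efforts": joint torques, N m; "ee_pos": TCP position; "eef_rot": TCP orientation; "force": force on the tool from outside, world axes, zero at the start; "torque": the same for the moment, N m; "width": finger opening in m.
Only numpy, scipy, OpenCV 4.12 (cv2) and the standard library are available. Lean on these libraries where they do the work, as an engineer would, in place of code of your own. Each camera call takes 0.05 s, during which the arm holds its last target.

TASK

Make up the two sewing kits for the leather class from the stock standing in front of the robot. The long narrow tray gets the wide six-prong chisel, laid flat along its long compartment, and the large thread spool, standing upright in its short compartment; the squarish tray gets the narrow two-prong chisel, laid flat along its long compartment, and the small spool standing upright and the cake of wax lying flat, one in each of its two small compartments (either way round). Set each thing down on the tray floor rather than dropping it, and leave the glue jar, the mallet and the spring clip where they are.

Things in the scene. Friction and masses are not known exactly. Their poses are not given: they have to be found in the camera images.
- spool_large_center (a point): Large thread spool: brown thread wound between two cardboard flanges, diameter 56 mm (thread 52 mm), 68 mm tall, loose, standing upright. Point: on its axis, half-way up (34 mm above its underside). z is its axis, up.
- spool_small_center (a point): Small thread spool, same brown thread and flanges: diameter 36 mm (thread 32 mm), 50 mm tall, loose, standing upright. Point: on its axis, half-way up (25 mm above its underside). z is its axis, up.
- chisel_wide_center (a point): Wide stitching chisel: steel, 100 mm long, lying flat, loose. Square shaft 12 x 12 mm over x = -50 to +20 mm, then a flat toothed head with six prongs, 33 mm wide (y), 6 mm thick, over x = +20 to +50 mm. Point: mid-length, half-way up (6 mm above its underside), on the shaft and near the centre of mass. x runs along the tool towards the prongs, z up.
- chisel_narrow_center (a point): Narrow stitching chisel: steel, 100 mm long, lying flat, loose. Square shaft 12 x 12 mm over x = -50 to +20 mm, then a head with two prongs, only 9 mm wide (y), 6 mm thick, over x = +20 to +50 mm. Point: mid-length, half-way up (6 mm above its underside), on the shaft and near the centre of mass. x runs along the tool towards the prongs, z up.
- wax_cake_center (a point): Round cake of beeswax: plain pale yellow disc, diameter 48 mm, 28 mm tall, lying flat, loose. Point: its centre, half-way up (14 mm above its underside). z is its axis, up.
- tray_long: The long narrow kit tray, plywood, 100 mm (x) by 250 mm (y), fixed on the table. Floor 3 mm thick; rim and divider 5 mm thick, their top 12 mm above the table. Two compartments side by side along y: the long one (90 mm in x, 140 mm in y) has its middle at x = 0, y = -50 mm; the short one (90 x 95 mm) at x = 0, y = +72.5 mm. Origin: centre of the tray's underside, on the table; z up. The two trays may change sides and stand slightly turned.
- tray_square: The squarish kit tray, plywood, 180 mm (x) by 205 mm (y), fixed on the table. Floor 3 mm thick; rim and dividers 5 mm thick, their top 12 mm above the table. Three compartments: on the -x side (nearer the robot) two equal small ones (90 mm in x, 95 mm in y), middles at x = -40 mm, y = +50 and -50 mm; on the +x side one long one (75 mm in x, 195 mm in y), middle at x = +47.5 mm, y = 0. Origin: centre of the tray's underside, on the table; z up.
- glue_jar: Bystander: closed jar of glue, amber glass with black cap, diameter 52 mm, 62 mm tall, loose, standing somewhere among the stock. Origin: centre of its underside.
- mallet: Bystander: mallet lying on the table at the right of the trays: white plastic head (cylinder of diameter 50 mm, 85 mm long, along y), wooden handle reaching 213 mm towards -x. Loose, 0.4 kg. Origin: on the table under the middle of the head.
- clip: Bystander: small steel spring clip, about 35 x 36 mm, 17 mm high, lying on the table at the left of the trays. Loose. Origin: centre of its underside.

How it is judged:
By the outcome, as a careful person would: the job done as asked, in the order asked, and still so for the second after the job is handed in, with the robot touching nothing.
It also fails if it takes over 125 s, if anything falls off the work surface, if the arm or the gripper's body presses on something with over 40 N, if the wrist force passes 120 N, or if a joint passes its speed limit or range.

## Working session

There is one attempt and no reset: what is moved stays moved. The work goes in short steps, Python scripts to look and compute and a tool call to move; the robot and the scene stay as the last step left them, time stands still between calls to the robot, and variables do not carry over. Pictures are saved under pics/ and viewed, and the job is handed in when it is done.

Besides the shell and the picture viewer there is one more tool, called after "Call:" as name(argument=value, ...), one argument or row to a line, values as JSON. drive_tool: Moves the arm, as the interface text tells. Its arguments: {"type":"object","properties":{"motion":{"type":"array"},"force":{"type":"number"}},"required":["motion"]}

```bash
ls; mkdir -p pics
python3 - <<'E'
from bench import r
import cv2, numpy as np
s=r.state(); print({k:np.round(v,3).tolist() for k,v in s.items()})
for n in ("top","side"):
    c=r.capture(n); np.savez(f"{n}0.npz",**c)
    cv2.imwrite(f"pics/{n}0.png",c["frame"][:,:,::-1])
    print(n,c["mtx"].round(1).tolist(),np.round(c["D"],4),c["xyz"],np.round(c["rotation"],3).tolist())
E
```

```text
pics
{'time_s': 0.0, 'q': [-68.955, 35.29, -0.723, 81.642, 0.464, 63.219, -2.314], 'dq': [-0.051, 0.027, -0.038, 0.068, -0.013, -0.031, -0.037], 'joint_efforts': [0.0, -46.922, 0.259, -17.103, 0.01, 0.01, 0.0], 'ee_pos': [0.249, 0.6, 0.244], 'eef_rot': [[-0.923, 0.384, -0.001], [0.384, 0.923, -0.002], [-0.0, -0.003, -1.0]], 'force': [-0.023, 0.215, 0.26], 'torque': [0.039, -0.041, 0.054], 'width': 0.085}
top [[496.2, 0.0, 281.1], [0.0, 496.2, 209.2], [0.0, 0.0, 1.0]] [-0.1846  0.      0.      0.      0.    ] [0.3115195  0.00482083 1.49590326] [[-0.018, -0.992, 0.121], [-1.0, 0.017, -0.008], [0.006, -0.121, -0.993]]
side [[525.4, 0.0, 275.7], [0.0, 525.4, 207.9], [0.0, 0.0, 1.0]] [-0.1822  0.      0.      0.      0.    ] [0.3012253  1.10893195 0.86680687] [[-0.985, -0.091, 0.148], [-0.173, 0.583, -0.794], [-0.014, -0.807, -0.59]]
```

View pics/top0.png

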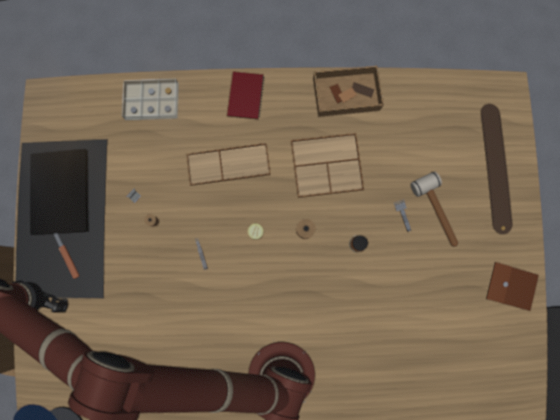

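View pics/side0.png

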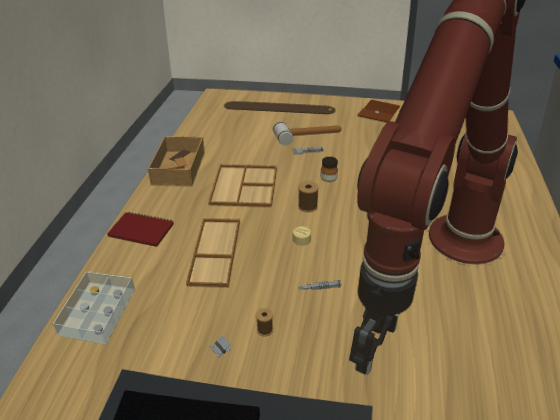

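```bash
cat > h.py <<'E'
import numpy as np, cv2
def ray(c,uv):
    p=cv2.undistortPoints(np.array(uv,float).reshape(-1,1,2),c["mtx"],np.array(c["D"])).reshape(-1,2)
    return np.c_[p,np.ones(len(p))]
def onz(c,uv,z):
    d=ray(c,uv)@np.array(c["rotation"]).T; o=np.array(c["xyz"])
    return o+d*((z-o[2])/d[:,2])[:,None]
def cloud(c):
    h,w=c["depth"].shape; u,v=np.meshgrid(np.arange(w),np.arange(h))
    d=ray(c,np.c_[u.ravel(),v.ravel()])*c["depth"].reshape(-1,1)
    return (d@np.array(c["rotation"]).T+np.array(c["xyz"])).reshape(h,w,3)
def proj(c,P):
    R=np.array(c["rotation"]);t=-R.T@np.array(c["xyz"])
    return cv2.projectPoints(np.array(P,float).reshape(-1,1,3),cv2.Rodrigues(R.T)[0],t,c["mtx"],np.array(c["D"]))[0].reshape(-1,2)
def load(n): return dict(np.load(n))
# rectified top-down map at plane z; scale mm/px
def bird(c,x0,x1,y0,y1,z,mm=1.0):
    # rows: x decreasing, cols: y decreasing
    xs=np.arange(x1,x0,-mm/1000); ys=np.arange(y1,y0,-mm/1000)
    X,Y=np.meshgrid(xs,ys,indexing='ij')
    p=proj(c,np.c_[X.ravel(),Y.ravel(),np.full(X.size,z)]).astype(np.float32)
    return cv2.remap(c["frame"],p[:,0].reshape(X.shape),p[:,1].reshape(X.shape),cv2.INTER_CUBIC)[:,:,::-1]
E
python3 - <<'E'
from h import *
c=load("top0.npz"); s=load("side0.npz")
P=cloud(c); h=P[...,2]
m=(c["depth"]>0)
print("table z",np.median(h[250:260,280:300]))
for n,uv in dict(sps=(152,220),nar=(202,255),wax=(256,231),spl=(306,229),jar=(360,243),wide=(403,215),clip=(134,195),mal=(427,184)).items():
    print(n,onz(c,[uv],0.01).round(3)[0], P[uv[1],uv[0]].round(3))
im=bird(c,0.38,0.78,-0.4,0.4,0.0); cv2.imwrite("pics/b_top.png",im)
im=bird(s,0.38,0.78,-0.4,0.4,0.0); cv2.imwrite("pics/b_side.png",im)
E
```

```text
table z -0.0011927729241566487
sps [0.466 0.386 0.01 ] [0.463 0.377 0.044]
nar [0.358 0.232 0.01 ] [0.358 0.232 0.013]
wax [0.428 0.069 0.01 ] [0.427 0.068 0.03 ]
spl [ 0.431 -0.081  0.01 ] [ 0.427 -0.078  0.071]
jar [ 0.386 -0.243  0.01 ] [ 0.384 -0.236  0.056]
wide [ 0.469 -0.379  0.01 ] [ 0.469 -0.38   0.009]
clip [0.544 0.444 0.01 ] [0.545 0.444 0.007]
mal [ 0.564 -0.46   0.01 ] [ 0.557 -0.449  0.046]
```

View pics/b_top.png

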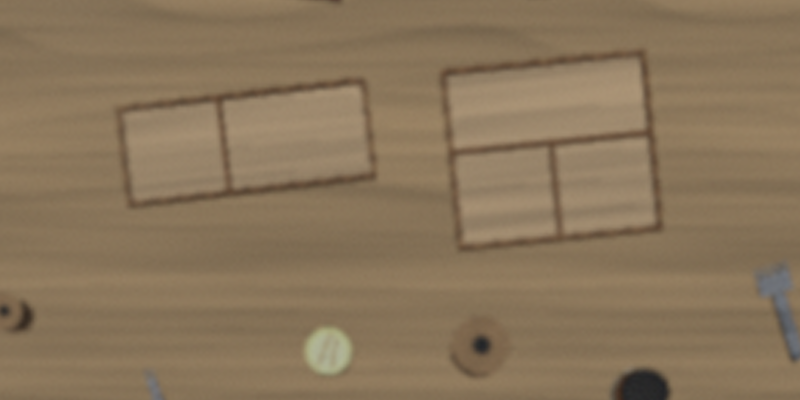

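View pics/b_side.png

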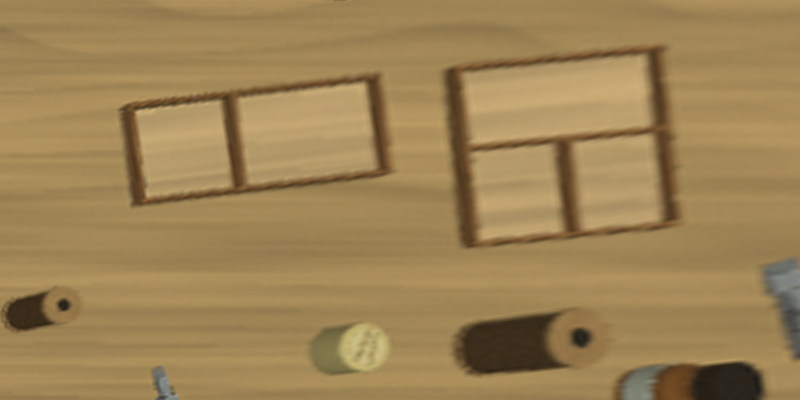

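Run:
```python
from h import *
c=load("top0.npz"); s=load("side0.npz")
L=dict(sps=(.463,.377,.05),nar=(.36,.232,.012),wax=(.427,.068,.028),spl=(.427,-.078,.068),wide=(.455,-.38,.012))
rows=[]
for cc in (c,s):
  r_=[]
  for n,(x,y,z) in L.items():
    b=bird(cc,x-.07,x+.07,y-.07,y+.07,z,0.9)[:155,:155]; b=np.ascontiguousarray(b)
    r_.append(b)
  rows.append(np.hstack(r_))
cv2.imwrite("pics/mos.png",np.vstack(rows))
im=bird(c,0.38,0.78,-0.4,0.4,0.012); cv2.imwrite("pics/b_top12.png",im)
t=bird(c,.5,.75,-.29,.11,.012,.5);cv2.imwrite("pics/sq.png",t)
t=bird(c,.54,.74,0,.3,.012,.4);cv2.imwrite("pics/lg.png",t)
```

```text
(no output)
```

View pics/mos.png

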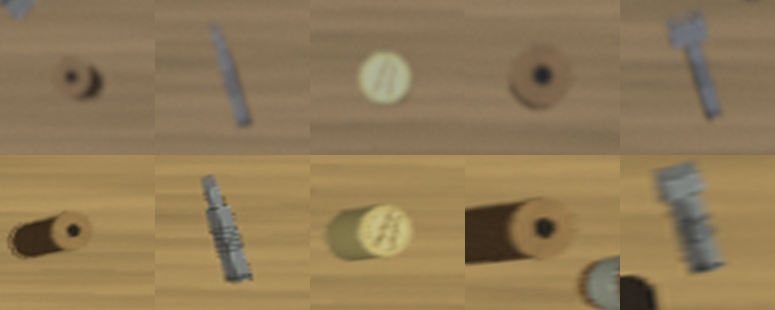

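View pics/sq.png

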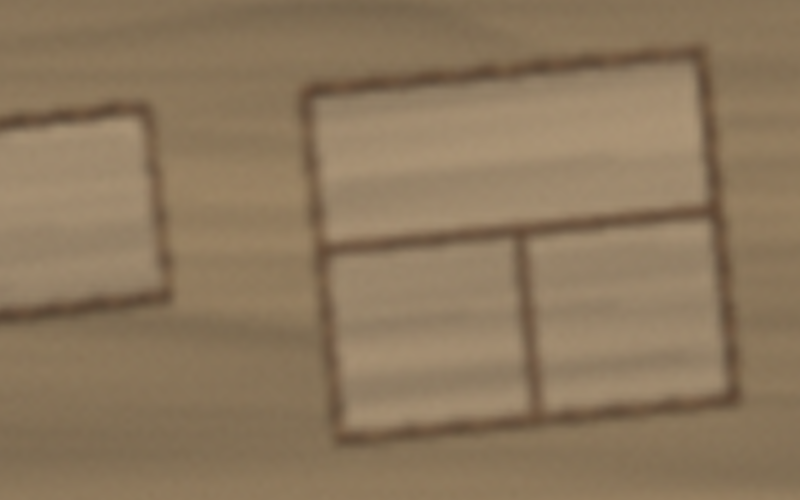

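View pics/lg.png

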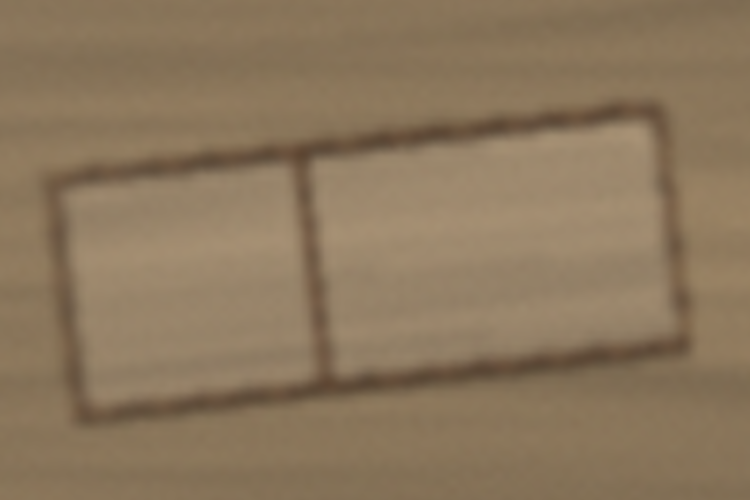

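Run:
```python
from h import *
c=load("top0.npz"); s=load("side0.npz")
L=dict(sps=(.463,.377,.05),nar=(.36,.232,.012),wax=(.427,.068,.028),spl=(.427,-.078,.068),wide=(.455,-.38,.012))
out=[]
for n,(x,y,z) in L.items():
  tiles=[]
  for nm,cc in (("top",c),("side",s)):
    b=np.ascontiguousarray(bird(cc,x-.065,x+.065,y-.065,y+.065,z,0.5)[:260,:260]).copy()
    hsv=cv2.cvtColor(b,cv2.COLOR_BGR2HSV); f=b.astype(int)
    if n in("nar","wide"): m=(f[...,2]-f[...,0]<25).astype(np.uint8)
    elif n=="wax": m=((hsv[...,0]>22)&(hsv[...,0]<40)&(hsv[...,2]>140)).astype(np.uint8)
    else: m=(b.max(2)<75).astype(np.uint8)
    k,lab,st,ce=cv2.connectedComponentsWithStats(m)
    st2=[(np.hypot(*(ce[i]-130)),i) for i in range(1,k) if st[i,4]>30]
    if st2:
      i=min(st2)[1]; g=(lab==i).astype(np.uint8)
      cn=max(cv2.findContours(g,0,2)[0],key=cv2.contourArea)
      (cx,cy),(w,h),a=cv2.minAreaRect(cn)
      # long axis dir
      pts=np.argwhere(g)[:,::-1].astype(float); mu,ev=cv2.PCACompute(pts,None)[:2]
      W=lambda p:(x+.065-p[1]*.0005, y+.065-p[0]*.0005)
      ang=np.degrees(np.arctan2(-ev[0][0],-ev[0][1]))
      print(n,nm,"rect",np.round(W((cx,cy)),4),round(w*.5,1),round(h*.5,1),round(a,1),"cent",np.round(W(ce[i]),4),"ang",ang.round(1))
      cv2.drawContours(b,[cn],-1,(0,0,255),1)
    tiles.append(b)
  out.append(np.vstack(tiles))
cv2.imwrite("pics/seg.png",cv2.resize(np.hstack(out),(800,320)))
```

```text
sps top rect [0.4641 0.383 ] 6.9 6.5 26.6 cent [0.4642 0.3831] ang -127.6
sps side rect [0.4651 0.3814] 9.2 8.8 45.0 cent [0.4652 0.3812] ang -147.1
nar top rect [0.3616 0.2353] 94.0 13.9 72.8 cent [0.3594 0.2345] ang -162.9
nar side rect [0.3637 0.24  ] 98.8 22.3 72.6 cent [0.3588 0.2387] ang -162.3
wax top rect [0.4275 0.0708] 47.0 46.5 90.0 cent [0.4274 0.0708] ang 158.1
wax side rect [0.4283 0.0719] 48.2 46.0 19.7 cent [0.4284 0.0722] ang -80.3
spl top rect [ 0.4295 -0.0774] 14.1 13.9 26.6 cent [ 0.4296 -0.0772] ang -158.8
spl side rect [ 0.4318 -0.0788] 15.5 14.4 31.0 cent [ 0.4317 -0.0792] ang -145.9
wide top rect [ 0.4655 -0.3787] 97.4 34.8 76.0 cent [ 0.4746 -0.3781] ang -162.6
wide side rect [ 0.4683 -0.3752] 99.5 37.9 70.6 cent [ 0.4714 -0.3726] ang -162.0
```

View pics/seg.png

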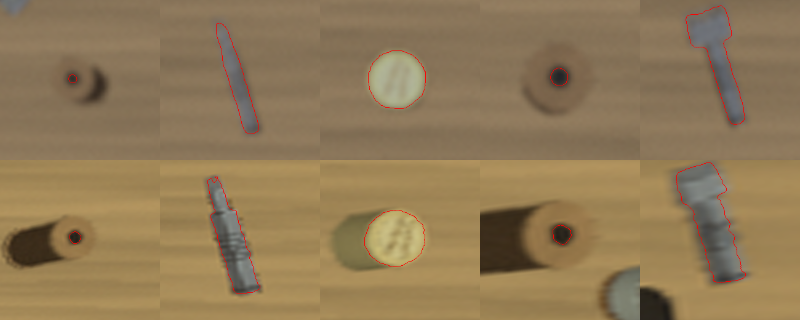

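Call:
drive_tool(
  motion=[
    {"dx": 28,"dy": -30,"turn": -0.104,"jaw": -1},
    {"dx": 28,"dy": -30,"turn": -0.104},
    {"dx": 28,"dy": -30,"turn": -0.104},
    {"dx": 28,"dy": -30,"turn": -0.104},
    {"dx": 28,"dy": -30,"turn": -0.104},
    {"dx": 28,"dy": -30,"turn": -0.104},
    {"dx": 28,"dy": -30,"turn": -0.104},
    {"dx": 28,"dy": -30,"turn": -0.104},
  ],
)

```text
validation failed for argument at $.mo...
```

Call:
drive_tool(
  motion=[
    {"dx": 6,"dy": -41,"turn": -0.104},
    {"dx": 6,"dy": -41,"turn": -0.104},
    {"dx": 6,"dy": -41,"turn": -0.104},
    {"dx": 6,"dy": -41,"turn": -0.104},
    {"dx": 6,"dy": -41,"turn": -0.104},
    {"dx": 6,"dy": -41,"turn": -0.104},
    {"dx": 6,"dy": -41,"turn": -0.104},
    {"dx": 6,"dy": -41,"turn": -0.104},
  ],
)

```text
validation failed for argument at $.mo...
```

Call:
drive_tool(
  motion=[
    {"dx": 0,"dy": -41,"turn": -0.104},
    {"dx": 0,"dy": -41,"turn": -0.104},
    {"dx": 0,"dy": -41,"turn": -0.104},
    {"dx": 0,"dy": -41,"turn": -0.104},
    {"dx": 0,"dy": -41,"turn": -0.104},
    {"dx": 0,"dy": -41,"turn": -0.104},
    {"dx": 0,"dy": -41,"turn": -0.104},
    {"dx": 0,"dy": -41,"turn": -0.104},
  ],
)

```text
validation failed for argument at $.mo...
```

Call:
drive_tool(
  motion=[
    {"dx": 28,"dy": -30,"dz": 0,"turn": -0.104,"jaw": -1},
  ],
)

```text
time_s: 0.18
ee_pos: [0.2675, 0.5761, 0.2431]
eef_rot: [[-0.885, 0.465, -0.01], [0.465, 0.885, 0.004], [0.01, -0.001, -1.0]]
force: [-1.8, 1.4, 0.9]
width: 0.0853
```

Call:
drive_tool(
  motion=[
    {"dx": 28,"dy": -30,"dz": 0,"turn": -0.104,"jaw": -1},
    {"dx": 28,"dy": -30,"dz": 0,"turn": -0.104,"jaw": -1},
    {"dx": 28,"dy": -30,"dz": 0,"turn": -0.104,"jaw": -1},
    {"dx": 28,"dy": -30,"dz": 0,"turn": -0.104,"jaw": -1},
    {"dx": 28,"dy": -30,"dz": 0,"turn": -0.104,"jaw": -1},
    {"dx": 28,"dy": -30,"dz": 0,"turn": -0.104,"jaw": -1},
    {"dx": 28,"dy": -30,"dz": 0,"turn": -0.104,"jaw": -1},
    {"dx": 28,"dy": -30,"dz": 0,"turn": -0.104,"jaw": -1},
  ],
)

```text
time_s: 0.85
ee_pos: [0.4898, 0.3296, 0.2389]
eef_rot: [[-0.223, 0.975, -0.012], [0.975, 0.223, 0.01], [0.012, -0.01, -1.0]]
force: [0.9, 1.0, -0.1]
width: 0.0857
```

Call:
drive_tool(
  motion=[
    {"dx": 6,"dy": -41,"dz": 0,"turn": -0.104,"jaw": -1},
    {"dx": 6,"dy": -41,"dz": 0,"turn": -0.104,"jaw": -1},
    {"dx": 6,"dy": -41,"dz": 0,"turn": -0.104,"jaw": -1},
    {"dx": 6,"dy": -41,"dz": 0,"turn": -0.104,"jaw": -1},
    {"dx": 6,"dy": -41,"dz": 0,"turn": -0.104,"jaw": -1},
    {"dx": 6,"dy": -41,"dz": 0,"turn": -0.104,"jaw": -1},
    {"dx": 6,"dy": -41,"dz": 0,"turn": -0.104,"jaw": -1},
    {"dx": 6,"dy": -41,"dz": 0,"turn": -0.104,"jaw": -1},
  ],
)

```text
time_s: 1.52
ee_pos: [0.5392, 0.0003, 0.236]
eef_rot: [[0.605, 0.796, -0.002], [0.796, -0.605, 0.014], [0.01, -0.009, -1.0]]
force: [0.9, -0.6, -1.1]
width: 0.0857
```

Call:
drive_tool(
  motion=[
    {"dx": -7,"dy": -41,"dz": 0,"turn": -0.083,"jaw": -1},
    {"dx": -7,"dy": -41,"dz": 0,"turn": -0.083,"jaw": -1},
    {"dx": -7,"dy": -41,"dz": 0,"turn": -0.083,"jaw": -1},
    {"dx": -7,"dy": -41,"dz": 0,"turn": -0.083,"jaw": -1},
    {"dx": -7,"dy": -41,"dz": 0,"turn": -0.083,"jaw": -1},
    {"dx": -7,"dy": -41,"dz": 0,"turn": -0.083,"jaw": -1},
    {"dx": -7,"dy": -41,"dz": 0,"turn": -0.083,"jaw": -1},
    {"dx": -7,"dy": -41,"dz": 0,"turn": -0.083,"jaw": -1},
  ],
)

```text
time_s: 2.18
ee_pos: [0.4821, -0.3278, 0.2336]
eef_rot: [[0.974, 0.224, 0.006], [0.224, -0.974, 0.014], [0.009, -0.012, -1.0]]
force: [0.6, 0.2, 0.3]
width: 0.0854
```

Call:
drive_tool(
  motion=[
    {"dx": -7,"dy": -25,"dz": -30,"turn": 0,"jaw": -1},
    {"dx": -7,"dy": -20,"dz": -30,"turn": 0,"jaw": -1},
    {"dx": 0,"dy": 0,"dz": -30,"turn": 0,"jaw": -0.5},
    {"dx": 0,"dy": 0,"dz": 0,"turn": 0,"jaw": -0.2},
  ],
)

```text
time_s: 2.52
ee_pos: [0.4615, -0.3886, 0.1421]
eef_rot: [[0.979, 0.206, 0.007], [0.206, -0.979, 0.001], [0.007, 0.001, -1.0]]
force: [-0.4, 1.8, -0.3]
width: 0.0639
```

Call:
drive_tool(
  motion=[
    {"dx": 4,"dy": 8,"dz": -35,"turn": 0.045,"jaw": -0.2},
    {"dx": 0,"dy": 2,"dz": -30,"turn": 0,"jaw": -0.2},
    {"dx": 0,"dy": 0,"dz": -15,"turn": 0,"jaw": -0.2},
    {"dx": 0,"dy": 0,"dz": 0,"turn": 0,"jaw": -0.2},
  ],
)

```text
time_s: 2.85
ee_pos: [0.4669, -0.3791, 0.063]
eef_rot: [[0.968, 0.252, 0.01], [0.252, -0.968, -0.0], [0.009, 0.003, -1.0]]
force: [-0.3, 0.7, 0.1]
width: 0.0508
```

```bash
cat > look.py <<'E'
import sys
from bench import r
from h import *
def look(tag,x,y,z=0.0,half=.1):
    s=r.state(); y_=s["eef_rot"][:,1] if hasattr(s["eef_rot"],"shape") else np.array(s["eef_rot"])[:,1]
    print(s["time_s"],np.round(s["ee_pos"],4),"psi",np.degrees(np.arctan2(y_[1],y_[0])).round(1),"w",round(s["width"],4),np.round(s["force"],1))
    t=[]
    for n in("top","side"):
        c=r.capture(n); np.savez(n+".npz",**c)
        u,v=proj(c,[[x,y,z]])[0].astype(int); k=int(half*500)
        u=min(max(u,k),560-k);v=min(max(v,k),420-k)
        t.append(cv2.resize(c["frame"][v-k:v+k,u-k:u+k,::-1],(400,400),interpolation=cv2.INTER_CUBIC))
    cv2.imwrite(f"pics/{tag}.png",np.hstack(t))
a=sys.argv; look(a[1],*map(float,a[2:]))
E
python3 look.py p1 .466 -.378
```

```text
2.85 [ 0.4669 -0.3791  0.063 ] psi -75.4 w 0.0508 [-0.3  0.7  0.1]
```

View pics/p1.png

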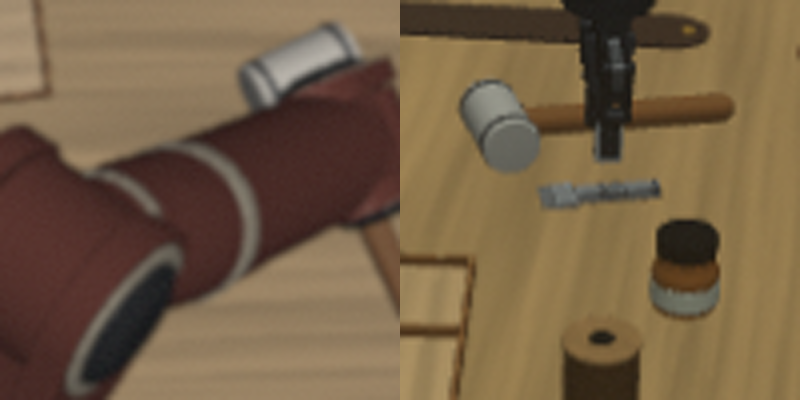

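Call:
drive_tool(
  motion=[
    {"dx": 0,"dy": 0,"dz": -25,"turn": 0,"jaw": -0.1},
    {"dx": 0,"dy": 0,"dz": -15,"turn": 0,"jaw": 0},
    {"dx": 0,"dy": 0,"dz": -6,"turn": 0,"jaw": 0.1},
    {"dx": 0,"dy": 0,"dz": 0,"turn": 0,"jaw": 0.2},
  ],
)

```text
time_s: 3.28
ee_pos: [0.4742, -0.385, 0.0283]
eef_rot: [[0.967, 0.255, 0.027], [0.255, -0.967, -0.016], [0.022, 0.023, -1.0]]
force: [-0.1, -1.2, -0.6]
width: 0.0341
```

Call:
drive_tool(
  motion=[
    {"dx": -8,"dy": 6,"dz": -3,"turn": 0,"jaw": 0.2},
    {"dx": 0,"dy": 0,"dz": 0,"turn": 0,"jaw": 0.2},
  ],
)

```text
time_s: 3.45
ee_pos: [0.468, -0.3805, 0.0287]
eef_rot: [[0.966, 0.255, 0.031], [0.256, -0.966, -0.02], [0.025, 0.027, -0.999]]
force: [-0.3, 0.6, -0.3]
width: 0.0343
```

Call:
drive_tool(
  motion=[
    {"dx": -2,"dy": 2,"dz": -6,"turn": 0,"jaw": 0.2},
    {"dx": 0,"dy": 0,"dz": -6,"turn": 0,"jaw": 0.2},
  ],
)

```text
time_s: 3.62
ee_pos: [0.4685, -0.3807, 0.0205]
eef_rot: [[0.966, 0.256, 0.038], [0.257, -0.966, -0.026], [0.03, 0.035, -0.999]]
force: [0.2, 0.5, 0.2]
width: 0.0342
```

Call:
drive_tool(
  motion=[
    {"dx": -2,"dy": 1,"dz": -4,"turn": 0,"jaw": 0.3},
    {"dx": 0,"dy": 0,"dz": 0,"turn": 0,"jaw": 1},
    {"dx": 0,"dy": 0,"dz": 0,"turn": 0,"jaw": 1},
    {"dx": 0,"dy": 0,"dz": 0,"turn": 0,"jaw": 1},
    {"dx": 0,"dy": 0,"dz": 0,"turn": 0,"jaw": 1},
  ],
  force=50,
)

```text
time_s: 4.03
ee_pos: [0.4676, -0.3807, 0.0167]
eef_rot: [[0.966, 0.256, 0.04], [0.257, -0.966, -0.027], [0.031, 0.037, -0.999]]
force: [-0.4, -0.1, 0.3]
width: 0.0104
```

Call:
drive_tool(
  motion=[
    {"dx": 0,"dy": 0,"dz": 0,"turn": 0,"jaw": 1},
    {"dx": 0,"dy": 0,"dz": 10,"turn": 0,"jaw": 1},
    {"dx": 0,"dy": 0,"dz": 20,"turn": 0,"jaw": 1},
    {"dx": 0,"dy": 0,"dz": 25,"turn": 0,"jaw": 1},
    {"dx": 0,"dy": 0,"dz": 25,"turn": 0,"jaw": 1},
    {"dx": 0,"dy": 0,"dz": 0,"turn": 0,"jaw": 1},
  ],
)

```text
time_s: 4.53
ee_pos: [0.4656, -0.3792, 0.0991]
eef_rot: [[0.966, 0.255, 0.034], [0.256, -0.966, -0.023], [0.027, 0.031, -0.999]]
force: [0.1, -1.5, -0.3]
width: 0.0106
```

```bash
python3 look.py p2 .466 -.378
```

```text
4.5333 [ 0.4656 -0.3792  0.0991] psi -75.2 w 0.0106 [ 0.1 -1.5 -0.3]
```

View pics/p2.png

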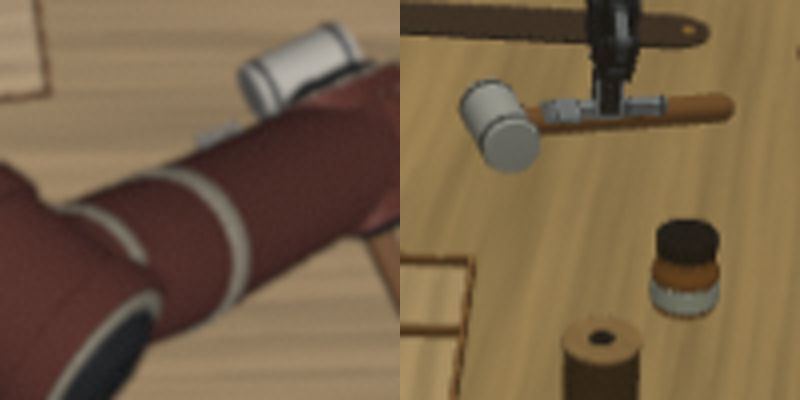

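Call:
drive_tool(
  motion=[
    {"dx": 10,"dy": 15,"dz": 25,"turn": 0.05,"jaw": 1},
    {"dx": 15,"dy": 35,"dz": 15,"turn": 0.11,"jaw": 1},
    {"dx": 15,"dy": 36,"dz": 0,"turn": 0.11,"jaw": 1},
    {"dx": 15,"dy": 36,"dz": 0,"turn": 0.11,"jaw": 1},
    {"dx": 14,"dy": 36,"dz": 0,"turn": 0.11,"jaw": 1},
    {"dx": 14,"dy": 36,"dz": 0,"turn": 0.11,"jaw": 1},
    {"dx": 14,"dy": 36,"dz": 0,"turn": 0.11,"jaw": 1},
    {"dx": 14,"dy": 36,"dz": 0,"turn": 0.11,"jaw": 1},
  ],
)

```text
time_s: 5.3
ee_pos: [0.566, -0.1096, 0.13]
eef_rot: [[0.461, 0.887, 0.022], [0.888, -0.461, -0.002], [0.008, 0.02, -1.0]]
force: [0.7, 0.3, -0.6]
width: 0.01
```

Call:
drive_tool(
  motion=[
    {"dx": 14,"dy": 36,"dz": 0,"turn": 0.11,"jaw": 1},
    {"dx": 14,"dy": 36,"dz": 0,"turn": 0.11,"jaw": 1},
    {"dx": 12,"dy": 36,"dz": 0,"turn": 0.11,"jaw": 1},
    {"dx": 10,"dy": 36,"dz": 0,"turn": 0.11,"jaw": 1},
    {"dx": 0,"dy": 20,"dz": 0,"turn": 0,"jaw": 1},
    {"dx": 0,"dy": 0,"dz": 0,"turn": 0,"jaw": 1},
  ],
)

```text
time_s: 5.8
ee_pos: [0.6134, 0.0784, 0.1212]
eef_rot: [[-0.004, 1.0, 0.005], [1.0, 0.004, 0.017], [0.017, 0.005, -1.0]]
force: [-0.5, 1.2, -2.1]
width: 0.0099
```

Call:
drive_tool(
  motion=[
    {"dx": 20,"dy": 18,"dz": -10,"turn": 0.1,"jaw": 1},
    {"dx": 8,"dy": 6,"dz": -20,"turn": 0.02,"jaw": 1},
    {"dx": 0,"dy": 0,"dz": -25,"turn": 0,"jaw": 1},
    {"dx": 0,"dy": 0,"dz": 0,"turn": 0,"jaw": 1},
  ],
)

```text
time_s: 6.13
ee_pos: [0.6387, 0.1044, 0.0605]
eef_rot: [[-0.132, 0.991, -0.005], [0.991, 0.133, 0.017], [0.018, -0.003, -1.0]]
force: [-1.4, -0.1, -1.6]
width: 0.0103
```

```bash
python3 look.py p3 .64 .102
```

```text
6.1333 [0.6387 0.1044 0.0605] psi 7.6 w 0.0103 [-1.4 -0.1 -1.6]
```

View pics/p3.png

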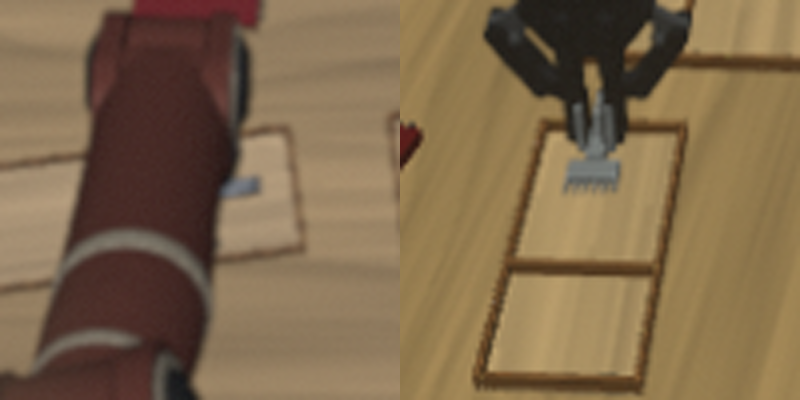

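Call:
drive_tool(
  motion=[
    {"dx": 0,"dy": -1,"dz": -15,"turn": 0,"jaw": 1},
    {"dx": 0,"dy": 0,"dz": -10,"turn": 0,"jaw": 1},
    {"dx": 0,"dy": 0,"dz": -5,"turn": 0,"jaw": 1},
    {"dx": 0,"dy": 0,"dz": 0,"turn": 0,"jaw": 1},
  ],
)

```text
time_s: 6.57
ee_pos: [0.6441, 0.0975, 0.0389]
eef_rot: [[-0.125, 0.992, 0.009], [0.992, 0.125, 0.015], [0.014, 0.011, -1.0]]
force: [-0.3, -0.2, -0.7]
width: 0.0104
```

Call:
drive_tool(
  motion=[
    {"dx": -2,"dy": 3,"dz": -8,"turn": 0,"jaw": 1},
    {"dx": 0,"dy": 2,"dz": -5,"turn": 0,"jaw": 1},
    {"dx": 0,"dy": 0,"dz": -3,"turn": 0,"jaw": 1},
    {"dx": 0,"dy": 0,"dz": 0,"turn": 0,"jaw": 1},
  ],
)

```text
time_s: 6.9
ee_pos: [0.6433, 0.1021, 0.0244]
eef_rot: [[-0.123, 0.992, 0.013], [0.992, 0.123, 0.015], [0.013, 0.015, -1.0]]
force: [0.0, -0.3, -0.3]
width: 0.0102
```

Call:
drive_tool(
  motion=[
    {"dx": 0,"dy": 0,"dz": -4,"turn": 0,"jaw": 1},
    {"dx": 0,"dy": 0,"dz": -2,"turn": 0,"jaw": 1},
    {"dx": 0,"dy": 0,"dz": 0,"turn": 0,"jaw": 1},
  ],
)

```text
time_s: 7.15
ee_pos: [0.6441, 0.1025, 0.0202]
eef_rot: [[-0.124, 0.992, 0.015], [0.992, 0.124, 0.016], [0.014, 0.017, -1.0]]
force: [0.2, 0.3, -0.3]
width: 0.0098
```

Call:
drive_tool(
  motion=[
    {"dx": 0,"dy": 0,"dz": -2,"turn": 0,"jaw": 1},
    {"dx": 0,"dy": 0,"dz": 0,"turn": 0,"jaw": 1},
  ],
)

```text
time_s: 7.32
ee_pos: [0.6446, 0.1024, 0.0203]
eef_rot: [[-0.124, 0.992, 0.016], [0.992, 0.124, 0.016], [0.014, 0.018, -1.0]]
force: [0.1, -0.2, -0.9]
width: 0.0101
```

Call:
drive_tool(
  motion=[
    {"dx": 0,"dy": 0,"dz": -3,"turn": 0,"jaw": 1},
    {"dx": 0,"dy": 0,"dz": 0,"turn": 0,"jaw": 1},
  ],
)

```text
time_s: 7.48
ee_pos: [0.6454, 0.1024, 0.0205]
eef_rot: [[-0.124, 0.992, 0.018], [0.992, 0.123, 0.017], [0.015, 0.02, -1.0]]
force: [0.1, -0.6, -0.5]
width: 0.01
```

Call:
drive_tool(
  motion=[
    {"dx": -2,"dy": 0,"dz": -5,"turn": 0,"jaw": 1},
    {"dx": 0,"dy": 0,"dz": 0,"turn": 0,"jaw": 1},
  ],
)

```text
time_s: 7.65
ee_pos: [0.6468, 0.1024, 0.0209]
eef_rot: [[-0.124, 0.992, 0.026], [0.992, 0.123, 0.019], [0.016, 0.028, -0.999]]
force: [-0.6, 0.4, -1.5]
width: 0.0106
```

```bash
python3 look.py p4 .64 .102 0 .06
```

```text
7.65 [0.6468 0.1024 0.0209] psi 7.1 w 0.0106 [-0.6  0.4 -1.5]
```

View pics/p4.png

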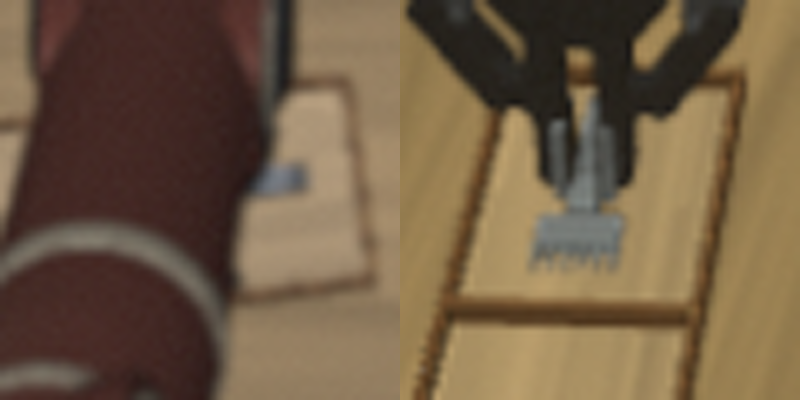

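Run:
```python
from h import *
from bench import r
print(np.round(r.state()["force"],2),r.state()["ee_pos"],r.state()["joint_efforts"])
c=load("side.npz");P=cloud(c);f=c["frame"].astype(int)
u,v=proj(c,[[.64,.102,0]])[0].astype(int); print(u,v)
# head approx crop (178/400*60.. ) px
for du,dv in((178,232),(165,232),(190,232),(120,240),(240,240)):
    x=int(u-30+du*60/400);y=int(v-30+dv*60/400); print(x,y,P[y,x].round(4),f[y,x])
```

```text
[ 0.56 -1.7   2.32] [0.6467094  0.10231224 0.01986446] [ 5.04323747e-03 -5.20590806e+01  3.50286506e+00 -1.16893879e+01
 -4.71401378e-02  1.17434878e-01  1.80595333e-02]
218 239
214 243 [0.6439 0.1324 0.0124] [118 123 119]
212 243 [0.6484 0.1348 0.0137] [118 123 119]
216 243 [0.6383 0.1331 0.0136] [118 122 119]
206 245 [0.6659 0.1327 0.003 ] [177 150 103]
224 245 [0.6202 0.1252 0.0029] [164 140  96]
```

Call:
drive_tool(
  motion=[
    {"dx": 0,"dy": 0,"dz": 0,"turn": 0,"jaw": 0.6},
    {"dx": 0,"dy": 0,"dz": 0,"turn": 0,"jaw": 0.4},
    {"dx": 0,"dy": 0,"dz": 0,"turn": 0,"jaw": 0.3},
    {"dx": 0,"dy": 0,"dz": 0,"turn": 0,"jaw": 0.3},
  ],
)

```text
time_s: 8.08
ee_pos: [0.6457, 0.1023, 0.0172]
eef_rot: [[-0.124, 0.992, 0.023], [0.992, 0.123, 0.018], [0.015, 0.025, -1.0]]
force: [-1.5, 0.3, 5.2]
width: 0.0301
```

Call:
drive_tool(
  motion=[
    {"dx": 0,"dy": 0,"dz": 15,"turn": 0,"jaw": 0.3},
    {"dx": 0,"dy": 0,"dz": 25,"turn": 0,"jaw": 0.3},
    {"dx": 0,"dy": 0,"dz": 35,"turn": 0,"jaw": 0.3},
    {"dx": -10,"dy": -10,"dz": 35,"turn": 0,"jaw": 0.3},
    {"dx": -20,"dy": -25,"dz": 30,"turn": -0.05,"jaw": 0},
    {"dx": -30,"dy": -25,"dz": 10,"turn": -0.05,"jaw": -0.5},
    {"dx": -30,"dy": -25,"dz": 0,"turn": -0.05,"jaw": -1},
    {"dx": -30,"dy": -20,"dz": 0,"turn": -0.05,"jaw": -1},
  ],
)

```text
time_s: 8.75
ee_pos: [0.5244, 0.0024, 0.1667]
eef_rot: [[0.07, 0.997, 0.027], [0.997, -0.07, 0.018], [0.02, 0.025, -0.999]]
force: [1.0, -0.3, 0.0]
width: 0.0765
```

```bash
python3 look.py p5 .64 .102 0 .06
```

```text
8.75 [0.5244 0.0024 0.1667] psi -4.0 w 0.0765 [ 1.  -0.3  0. ]
```

View pics/p5.png

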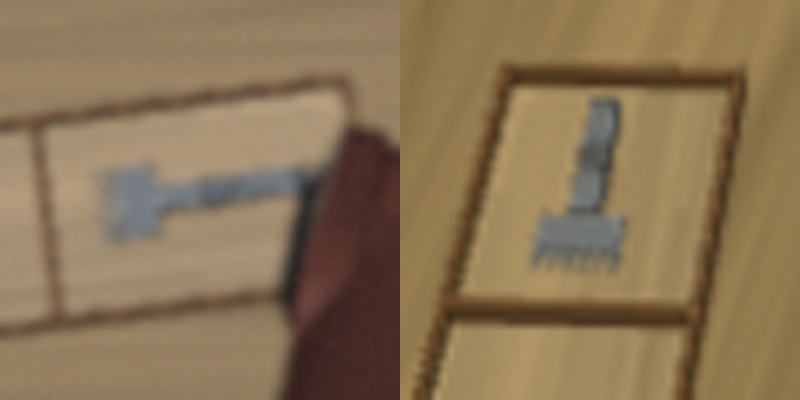

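Call:
drive_tool(
  motion=[
    {"dx": -25,"dy": -22,"dz": -5,"turn": -0.03,"jaw": -1},
    {"dx": -28,"dy": -24,"dz": -5,"turn": -0.03,"jaw": -1},
    {"dx": -20,"dy": -18,"dz": -5,"turn": -0.03,"jaw": -1},
    {"dx": 0,"dy": 0,"dz": 0,"turn": 0,"jaw": -1},
  ],
)

```text
time_s: 9.18
ee_pos: [0.4428, -0.0646, 0.1501]
eef_rot: [[0.165, 0.986, 0.02], [0.986, -0.166, 0.016], [0.019, 0.017, -1.0]]
force: [-0.4, 0.8, -0.5]
width: 0.0854
```

Call:
drive_tool(
  motion=[
    {"dx": -13,"dy": -14,"dz": -10,"turn": 0,"jaw": -1},
    {"dx": -2,"dy": 0,"dz": -25,"turn": 0,"jaw": -1},
    {"dx": 0,"dy": 0,"dz": -10,"turn": 0,"jaw": -1},
    {"dx": 0,"dy": 0,"dz": 0,"turn": 0,"jaw": -1},
  ],
)

```text
time_s: 9.52
ee_pos: [0.4287, -0.0798, 0.1042]
eef_rot: [[0.166, 0.986, 0.023], [0.986, -0.167, 0.016], [0.02, 0.02, -1.0]]
force: [-0.2, 0.5, 0.3]
width: 0.0851
```

```bash
python3 look.py p6 .43 -.078 0.06 .06
```

```text
9.5167 [ 0.4287 -0.0798  0.1042] psi -9.6 w 0.0851 [-0.2  0.5  0.3]
```

View pics/p6.png

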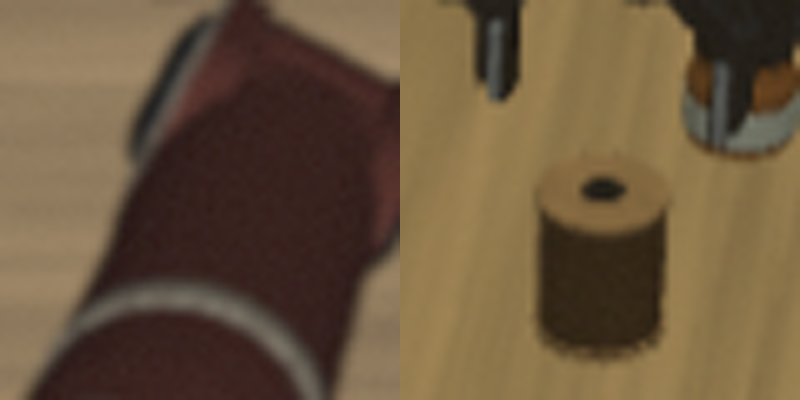

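Call:
drive_tool(
  motion=[
    {"dx": 0,"dy": 0,"dz": -20,"turn": 0,"jaw": -1},
    {"dx": 0,"dy": 0,"dz": 0,"turn": 0,"jaw": -1},
  ],
)

```text
time_s: 9.78
ee_pos: [0.4326, -0.0788, 0.0864]
eef_rot: [[0.163, 0.986, 0.031], [0.986, -0.163, 0.016], [0.02, 0.028, -0.999]]
force: [-1.4, -0.3, 0.0]
width: 0.0854
```

Call:
drive_tool(
  motion=[
    {"dx": -4,"dy": 0,"dz": -20,"turn": 0,"jaw": -1},
    {"dx": -2,"dy": 0,"dz": -20,"turn": 0,"jaw": -1},
    {"dx": 0,"dy": 0,"dz": -10,"turn": 0,"jaw": -1},
    {"dx": 0,"dy": 0,"dz": 0,"turn": 0,"jaw": -1},
  ],
)

```text
time_s: 10.12
ee_pos: [0.4327, -0.0778, 0.039]
eef_rot: [[0.158, 0.986, 0.042], [0.987, -0.159, 0.015], [0.021, 0.039, -0.999]]
force: [-0.2, 0.4, 0.2]
width: 0.0854
```

Call:
drive_tool(
  motion=[
    {"dx": -3,"dy": 0,"dz": -6,"turn": 0,"jaw": -1},
    {"dx": 0,"dy": 0,"dz": 0,"turn": 0,"jaw": -0.3},
    {"dx": 0,"dy": 0,"dz": 0,"turn": 0,"jaw": 0},
    {"dx": 0,"dy": 0,"dz": 0,"turn": 0,"jaw": 0.3},
    {"dx": 0,"dy": 0,"dz": 0,"turn": 0,"jaw": 0.5},
    {"dx": 0,"dy": 0,"dz": 0,"turn": 0,"jaw": 0.5},
  ],
  force=40,
)

```text
time_s: 10.62
ee_pos: [0.4325, -0.0774, 0.0371]
eef_rot: [[0.156, 0.986, 0.049], [0.987, -0.157, 0.014], [0.022, 0.046, -0.999]]
force: [0.4, 0.9, -0.5]
width: 0.0517
```

Call:
drive_tool(
  motion=[
    {"dx": 0,"dy": 0,"dz": 10,"turn": 0,"jaw": 0.5},
    {"dx": 0,"dy": 0,"dz": 20,"turn": 0,"jaw": 0.5},
    {"dx": 0,"dy": 0,"dz": 30,"turn": 0,"jaw": 0.5},
    {"dx": 10,"dy": 10,"dz": 30,"turn": 0,"jaw": 0.5},
    {"dx": 20,"dy": 25,"dz": 10,"turn": 0.03,"jaw": 0.5},
    {"dx": 20,"dy": 30,"dz": 0,"turn": 0.04,"jaw": 0.5},
    {"dx": 20,"dy": 30,"dz": 0,"turn": 0.04,"jaw": 0.5},
    {"dx": 20,"dy": 30,"dz": 0,"turn": 0.04,"jaw": 0.5},
  ],
)

```text
time_s: 11.28
ee_pos: [0.5201, 0.0433, 0.1454]
eef_rot: [[0.022, 0.999, 0.046], [1.0, -0.023, 0.017], [0.018, 0.046, -0.999]]
force: [0.7, -0.4, -1.3]
width: 0.0517
```

Call:
drive_tool(
  motion=[
    {"dx": 18,"dy": 30,"dz": 0,"turn": 0.03,"jaw": 0.5},
    {"dx": 18,"dy": 30,"dz": 0,"turn": 0.03,"jaw": 0.5},
    {"dx": 18,"dy": 30,"dz": 0,"turn": 0.03,"jaw": 0.5},
    {"dx": 18,"dy": 30,"dz": 0,"turn": 0.03,"jaw": 0.5},
    {"dx": 16,"dy": 28,"dz": -15,"turn": 0.02,"jaw": 0.5},
    {"dx": 8,"dy": 12,"dz": -15,"turn": 0,"jaw": 0.5},
    {"dx": 0,"dy": 0,"dz": -10,"turn": 0,"jaw": 0.5},
    {"dx": 0,"dy": 0,"dz": 0,"turn": 0,"jaw": 0.5},
  ],
)

```text
time_s: 11.95
ee_pos: [0.6208, 0.2257, 0.1058]
eef_rot: [[-0.142, 0.989, 0.05], [0.99, 0.14, 0.033], [0.025, 0.054, -0.998]]
force: [-0.1, 0.0, -0.5]
width: 0.0513
```

```bash
python3 look.py p7 .626 .224 0.03 .1
```

```text
11.95 [0.6208 0.2257 0.1058] psi 8.1 w 0.0513 [-0.1  0.  -0.5]
```

View pics/p7.png

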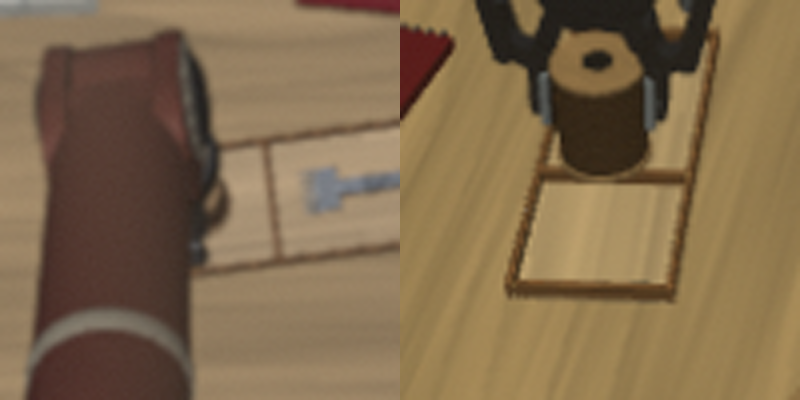

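Call:
drive_tool(
  motion=[
    {"dx": 0,"dy": 0,"dz": 4,"turn": 0,"jaw": 0.5},
    {"dx": 0,"dy": 0,"dz": 4,"turn": 0,"jaw": 0.5},
    {"dx": 0,"dy": 0,"dz": 4,"turn": 0,"jaw": 0.5},
    {"dx": 0,"dy": 0,"dz": 4,"turn": 0,"jaw": 0.5},
  ],
)

```text
time_s: 12.38
ee_pos: [0.6216, 0.2177, 0.128]
eef_rot: [[-0.132, 0.99, 0.054], [0.991, 0.13, 0.03], [0.022, 0.058, -0.998]]
force: [-0.2, 0.2, -0.8]
width: 0.0517
```

Call:
drive_tool(
  motion=[
    {"dx": -6,"dy": -2,"dz": 0,"turn": 0,"jaw": 0.5},
    {"dx": -6,"dy": -2,"dz": 0,"turn": 0,"jaw": 0.5},
    {"dx": -6,"dy": -2,"dz": 0,"turn": 0,"jaw": 0.5},
    {"dx": -6,"dy": -2,"dz": 0,"turn": 0,"jaw": 0.5},
  ],
)

```text
time_s: 12.72
ee_pos: [0.5982, 0.2073, 0.132]
eef_rot: [[-0.129, 0.99, 0.061], [0.991, 0.127, 0.031], [0.023, 0.065, -0.998]]
force: [0.1, -0.4, -1.2]
width: 0.0519
```

Call:
drive_tool(
  motion=[
    {"dx": 25,"dy": 15,"dz": 0,"turn": 0,"jaw": 0.5},
    {"dx": 0,"dy": 0,"dz": 0,"turn": 0,"jaw": 0.5},
  ],
)

```text
time_s: 12.88
ee_pos: [0.616, 0.2194, 0.1297]
eef_rot: [[-0.126, 0.991, 0.049], [0.992, 0.124, 0.028], [0.021, 0.052, -0.998]]
force: [0.8, 2.2, -0.2]
width: 0.0513
```

Call:
drive_tool(
  motion=[
    {"dx": 36,"dy": 13,"dz": 0,"turn": 0,"jaw": 0.5},
    {"dx": 36,"dy": 13,"dz": 0,"turn": 0,"jaw": 0.5},
    {"dx": 36,"dy": 13,"dz": 0,"turn": 0,"jaw": 0.5},
    {"dx": 0,"dy": 0,"dz": 0,"turn": 0,"jaw": 0.5},
  ],
)

```text
time_s: 13.22
ee_pos: [0.7065, 0.2519, 0.1177]
eef_rot: [[-0.119, 0.993, 0.008], [0.993, 0.119, 0.015], [0.014, 0.01, -1.0]]
force: [0.3, -0.5, -1.6]
width: 0.0517
```

Call:
drive_tool(
  motion=[
    {"dx": -6,"dy": -2,"dz": 0,"turn": 0,"jaw": 0.5},
    {"dx": -12,"dy": -4,"dz": 0,"turn": 0,"jaw": 0.5},
    {"dx": -18,"dy": -6,"dz": 0,"turn": 0,"jaw": 0.5},
    {"dx": -18,"dy": -6,"dz": 0,"turn": 0,"jaw": 0.5},
    {"dx": -18,"dy": -6,"dz": 0,"turn": 0,"jaw": 0.5},
    {"dx": -12,"dy": -4,"dz": 0,"turn": 0,"jaw": 0.5},
    {"dx": -6,"dy": -2,"dz": 0,"turn": 0,"jaw": 0.5},
  ],
)

```text
time_s: 13.8
ee_pos: [0.604, 0.2185, 0.1135]
eef_rot: [[-0.121, 0.993, 0.001], [0.993, 0.121, 0.013], [0.013, 0.003, -1.0]]
force: [-0.0, 0.5, -0.7]
width: 0.0518
```

Call:
drive_tool(
  motion=[
    {"dx": 22,"dy": 5,"dz": -20,"turn": 0,"jaw": 0.5},
    {"dx": 0,"dy": 1,"dz": -25,"turn": 0,"jaw": 0.5},
    {"dx": 0,"dy": 0,"dz": -8,"turn": 0,"jaw": 0.5},
    {"dx": 0,"dy": 0,"dz": 0,"turn": 0,"jaw": 0.5},
  ],
)

```text
time_s: 14.13
ee_pos: [0.6176, 0.2225, 0.0629]
eef_rot: [[-0.12, 0.993, -0.003], [0.993, 0.12, 0.014], [0.014, -0.001, -1.0]]
force: [0.4, 0.4, -1.0]
width: 0.0514
```

```bash
python3 look.py p8 .626 .224 0.03 .07
```

```text
14.1333 [0.6176 0.2225 0.0629] psi 6.9 w 0.0514 [ 0.4  0.4 -1. ]
```

View pics/p8.png

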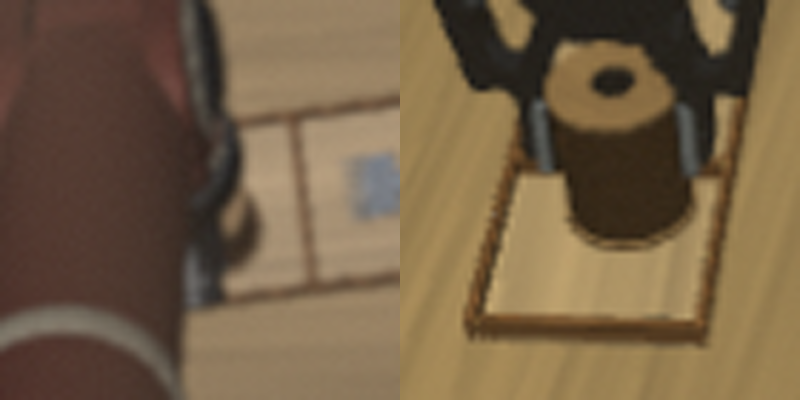

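Call:
drive_tool(
  motion=[
    {"dx": 6,"dy": 2,"dz": -6,"turn": 0,"jaw": 0.5},
    {"dx": 3,"dy": 0,"dz": -6,"turn": 0,"jaw": 0.5},
    {"dx": 0,"dy": 0,"dz": -4,"turn": 0,"jaw": 0.5},
    {"dx": 0,"dy": 0,"dz": 0,"turn": 0,"jaw": 0.5},
  ],
)

```text
time_s: 14.57
ee_pos: [0.6302, 0.2256, 0.0512]
eef_rot: [[-0.121, 0.993, 0.006], [0.993, 0.121, 0.017], [0.016, 0.008, -1.0]]
force: [0.2, 0.5, -0.9]
width: 0.0516
```

Call:
drive_tool(
  motion=[
    {"dx": 0,"dy": 0,"dz": -4,"turn": 0,"jaw": 0.5},
    {"dx": 0,"dy": 0,"dz": -4,"turn": 0,"jaw": 0.5},
    {"dx": 0,"dy": 0,"dz": 0,"turn": 0,"jaw": 0.5},
  ],
)

```text
time_s: 14.82
ee_pos: [0.6308, 0.2256, 0.0428]
eef_rot: [[-0.121, 0.993, 0.007], [0.993, 0.121, 0.017], [0.016, 0.009, -1.0]]
force: [-0.4, 0.8, -1.2]
width: 0.0517
```

Call:
drive_tool(
  motion=[
    {"dx": 0,"dy": 0,"dz": -3,"turn": 0,"jaw": 0.5},
    {"dx": 0,"dy": 0,"dz": 0,"turn": 0,"jaw": 0.5},
  ],
)

```text
time_s: 14.98
ee_pos: [0.6307, 0.2254, 0.0393]
eef_rot: [[-0.121, 0.993, 0.007], [0.993, 0.121, 0.017], [0.016, 0.009, -1.0]]
force: [-1.0, 0.1, -1.3]
width: 0.0517
```

Call:
drive_tool(
  motion=[
    {"dx": 0,"dy": 0,"dz": -3,"turn": 0,"jaw": 0.5},
    {"dx": 0,"dy": 0,"dz": 0,"turn": 0,"jaw": 0.5},
  ],
)

```text
time_s: 15.15
ee_pos: [0.631, 0.2254, 0.039]
eef_rot: [[-0.121, 0.993, 0.007], [0.993, 0.121, 0.018], [0.017, 0.009, -1.0]]
force: [-0.9, -0.1, -0.9]
width: 0.0515
```

Call:
drive_tool(
  motion=[
    {"dx": 0,"dy": 0,"dz": -3,"turn": 0,"jaw": 0.5},
    {"dx": 0,"dy": 0,"dz": -2,"turn": 0,"jaw": 0.5},
    {"dx": 0,"dy": 0,"dz": 0,"turn": 0,"jaw": 0.5},
  ],
)

```text
time_s: 15.4
ee_pos: [0.6319, 0.2255, 0.0389]
eef_rot: [[-0.12, 0.993, 0.008], [0.993, 0.12, 0.02], [0.019, 0.011, -1.0]]
force: [1.5, 0.4, -1.7]
width: 0.0515
```

```bash
python3 look.py p9 .626 .224 0.03 .07
```

```text
15.4 [0.6319 0.2255 0.0389] psi 6.9 w 0.0515 [ 1.5  0.4 -1.7]
```

View pics/p9.png

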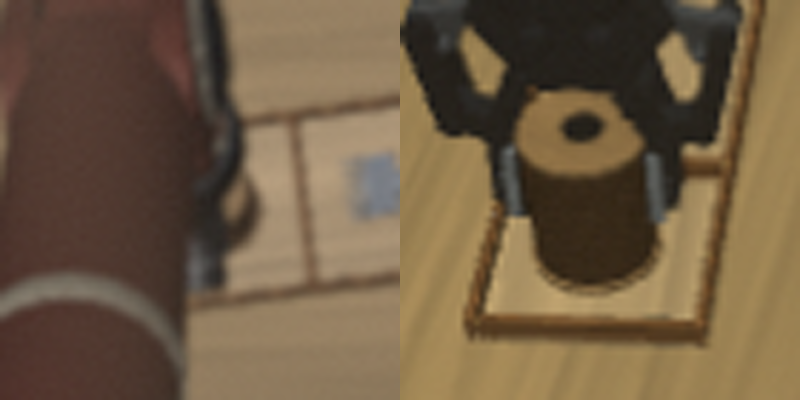

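Call:
drive_tool(
  motion=[
    {"dx": 0,"dy": 0,"dz": 0,"turn": 0,"jaw": -0.23},
    {"dx": 0,"dy": 0,"dz": 0,"turn": 0,"jaw": -0.28},
    {"dx": 0,"dy": 0,"dz": 0,"turn": 0,"jaw": -0.34},
    {"dx": 0,"dy": 0,"dz": 0,"turn": 0,"jaw": -0.4},
    {"dx": 0,"dy": 0,"dz": 0,"turn": 0,"jaw": -0.6},
    {"dx": 0,"dy": 0,"dz": 0,"turn": 0,"jaw": -0.6},
  ],
)

```text
time_s: 16.0
ee_pos: [0.632, 0.2254, 0.0367]
eef_rot: [[-0.121, 0.993, 0.008], [0.993, 0.12, 0.019], [0.018, 0.01, -1.0]]
force: [0.1, -0.7, -0.2]
width: 0.0684
```

Call:
drive_tool(
  motion=[
    {"dx": -2,"dy": 0,"dz": 2,"turn": 0,"jaw": -1},
    {"dx": -1,"dy": 0,"dz": 3,"turn": 0,"jaw": -1},
    {"dx": 0,"dy": 0,"dz": 20,"turn": 0,"jaw": -1},
    {"dx": 0,"dy": 0,"dz": 30,"turn": 0,"jaw": -1},
    {"dx": 0,"dy": 0,"dz": 35,"turn": 0,"jaw": -1},
    {"dx": 0,"dy": 0,"dz": 35,"turn": 0,"jaw": -1},
  ],
)

```text
time_s: 16.5
ee_pos: [0.6206, 0.2236, 0.1561]
eef_rot: [[-0.12, 0.993, -0.014], [0.993, 0.12, 0.012], [0.013, -0.012, -1.0]]
force: [0.4, -0.0, -0.0]
width: 0.0854
```

```bash
python3 look.py p10 .626 .224 0.03 .08
```

```text
16.5 [0.6206 0.2236 0.1561] psi 6.9 w 0.0854 [ 0.4 -0.  -0. ]
```

View pics/p10.png

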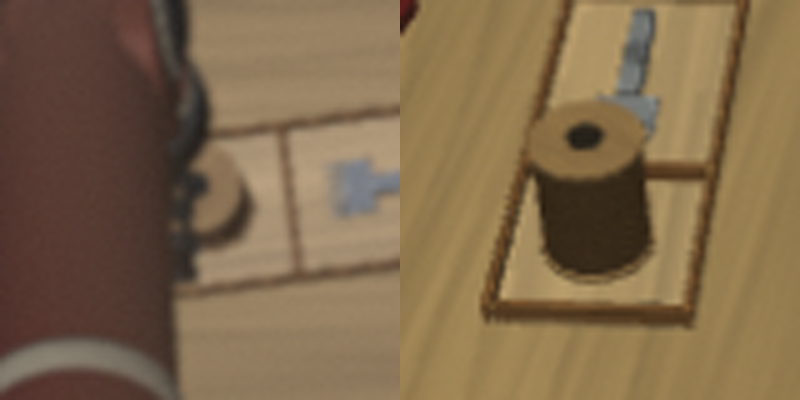

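Call:
drive_tool(
  motion=[
    {"dx": -15,"dy": 0,"dz": 0,"turn": -0.11,"jaw": -1},
    {"dx": -25,"dy": 1,"dz": 0,"turn": -0.115,"jaw": -1},
    {"dx": -25,"dy": 1,"dz": 0,"turn": -0.115,"jaw": -1},
    {"dx": -25,"dy": 1,"dz": 0,"turn": -0.115,"jaw": -1},
    {"dx": -25,"dy": 1,"dz": 0,"turn": -0.115,"jaw": -1},
    {"dx": -25,"dy": 1,"dz": 0,"turn": -0.115,"jaw": -1},
    {"dx": -25,"dy": 1,"dz": 0,"turn": -0.115,"jaw": -1},
    {"dx": -25,"dy": 1,"dz": 0,"turn": -0.115,"jaw": -1},
  ],
)

```text
time_s: 17.27
ee_pos: [0.4335, 0.2281, 0.1656]
eef_rot: [[0.747, 0.664, 0.026], [0.664, -0.748, 0.003], [0.021, 0.015, -1.0]]
force: [-0.5, 1.1, -0.1]
width: 0.0854
```

Call:
drive_tool(
  motion=[
    {"dx": -20,"dy": 1,"dz": 0,"turn": -0.115,"jaw": -0.6},
    {"dx": -20,"dy": 1,"dz": 0,"turn": -0.115,"jaw": -0.2},
    {"dx": -10,"dy": 1,"dz": 0,"turn": -0.115,"jaw": -0.2},
    {"dx": 0,"dy": 0,"dz": 0,"turn": 0,"jaw": -0.2},
  ],
)

```text
time_s: 17.6
ee_pos: [0.3727, 0.2314, 0.1645]
eef_rot: [[0.934, 0.357, 0.016], [0.357, -0.934, -0.006], [0.013, 0.011, -1.0]]
force: [-0.1, 0.9, -0.7]
width: 0.0512
```

Call:
drive_tool(
  motion=[
    {"dx": -12,"dy": 4,"dz": -15,"turn": -0.07,"jaw": -0.2},
    {"dx": -2,"dy": 0,"dz": -30,"turn": 0,"jaw": -0.2},
    {"dx": 0,"dy": 0,"dz": -35,"turn": 0,"jaw": -0.2},
    {"dx": 0,"dy": 0,"dz": -15,"turn": 0,"jaw": -0.2},
    {"dx": 0,"dy": 0,"dz": 0,"turn": 0,"jaw": -0.2},
  ],
)

```text
time_s: 18.02
ee_pos: [0.3625, 0.2386, 0.0684]
eef_rot: [[0.952, 0.306, 0.027], [0.306, -0.952, -0.0], [0.025, 0.009, -1.0]]
force: [0.1, -0.6, 0.0]
width: 0.0511
```

```bash
python3 look.py p11 .362 .235 0.0 .08
```

```text
18.0167 [0.3625 0.2386 0.0684] psi -72.2 w 0.0511 [ 0.1 -0.6  0. ]
```

View pics/p11.png

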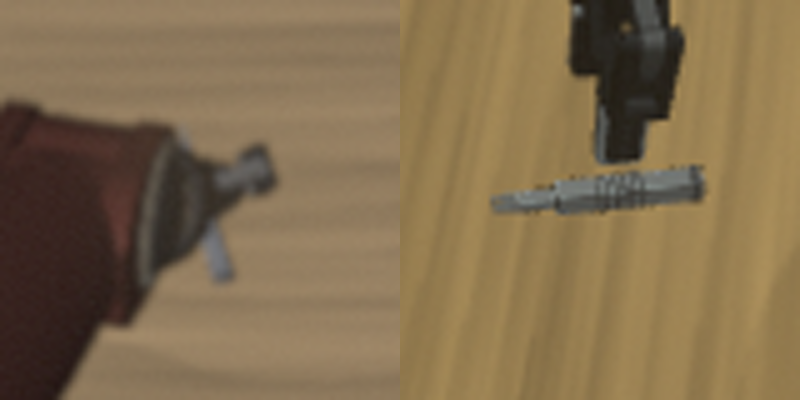

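Call:
drive_tool(
  motion=[
    {"dx": -1,"dy": -3,"dz": -20,"turn": 0,"jaw": -0.1},
    {"dx": -1,"dy": 0,"dz": -15,"turn": 0,"jaw": 0},
    {"dx": 0,"dy": 0,"dz": 0,"turn": 0,"jaw": 0.1},
  ],
)

```text
time_s: 18.37
ee_pos: [0.3667, 0.2375, 0.0381]
eef_rot: [[0.951, 0.308, 0.04], [0.308, -0.951, 0.006], [0.04, 0.006, -0.999]]
force: [-0.1, 0.7, -0.4]
width: 0.0384
```

Call:
drive_tool(
  motion=[
    {"dx": -5,"dy": -3,"dz": -12,"turn": 0,"jaw": 0.1},
    {"dx": -1,"dy": 0,"dz": -8,"turn": 0,"jaw": 0.2},
    {"dx": 0,"dy": 0,"dz": 0,"turn": 0,"jaw": 0.2},
  ],
)

```text
time_s: 18.62
ee_pos: [0.3652, 0.236, 0.0215]
eef_rot: [[0.95, 0.309, 0.05], [0.309, -0.951, 0.011], [0.051, 0.004, -0.999]]
force: [0.4, 0.4, 1.2]
width: 0.0337
```

Call:
drive_tool(
  motion=[
    {"dx": -5,"dy": -2,"dz": -5,"turn": 0,"jaw": 0.2},
    {"dx": 0,"dy": 0,"dz": 0,"turn": 0,"jaw": 0.6},
    {"dx": 0,"dy": 0,"dz": 0,"turn": 0,"jaw": 1},
    {"dx": 0,"dy": 0,"dz": 0,"turn": 0,"jaw": 1},
    {"dx": 0,"dy": 0,"dz": 0,"turn": 0,"jaw": 1},
  ],
  force=50,
)

```text
time_s: 19.03
ee_pos: [0.3655, 0.2363, 0.0219]
eef_rot: [[0.948, 0.311, 0.06], [0.311, -0.95, 0.018], [0.063, 0.002, -0.998]]
force: [0.1, 0.3, -1.2]
width: 0.0103
```

```bash
python3 -c "
from bench import r
import numpy as np
s=r.state();print(np.round(s['q'],1),np.round(s['joint_efforts'],1),s['force'])"
```

```text
[-47.   40.7  15.4 130.4 -54.   10.9 -54.1] [  0.1 -36.4   3.   -3.4  -0.   -0.2   0. ] [ 0.09222835  0.28995598 -1.204665  ]
```

Call:
drive_tool(
  motion=[
    {"dx": 0,"dy": 0,"dz": 0,"turn": 0,"jaw": 0.3},
    {"dx": 0,"dy": 0,"dz": 0,"turn": 0,"jaw": 0.3},
    {"dx": 5,"dy": 2,"dz": 20,"turn": 0,"jaw": 0.2},
    {"dx": 15,"dy": 8,"dz": 20,"turn": 0,"jaw": 0.2},
    {"dx": 30,"dy": 18,"dz": 0,"turn": 0,"jaw": 0.2},
    {"dx": 30,"dy": 18,"dz": 0,"turn": 0,"jaw": 0.2},
    {"dx": 30,"dy": 18,"dz": 0,"turn": 0,"jaw": 0.2},
    {"dx": 0,"dy": 0,"dz": 0,"turn": 0,"jaw": 0.2},
  ],
)

```text
time_s: 19.7
ee_pos: [0.476, 0.3028, 0.0665]
eef_rot: [[0.948, 0.313, 0.056], [0.313, -0.95, 0.017], [0.058, 0.002, -0.998]]
force: [-0.1, 0.7, -0.3]
width: 0.0337
```

Call:
drive_tool(
  motion=[
    {"dx": -5,"dy": -12,"dz": 30,"turn": 0,"jaw": 0.2},
    {"dx": 0,"dy": -10,"dz": 38,"turn": 0,"jaw": 0.2},
    {"dx": 36,"dy": 12,"dz": 0,"turn": 0,"jaw": 0.2},
    {"dx": 36,"dy": 12,"dz": 0,"turn": 0,"jaw": 0.2},
    {"dx": 36,"dy": 12,"dz": 0,"turn": 0,"jaw": 0.2},
    {"dx": 36,"dy": 12,"dz": 0,"turn": 0,"jaw": 0.2},
    {"dx": 0,"dy": 0,"dz": 0,"turn": 0,"jaw": 0.2},
  ],
)

```text
time_s: 20.28
ee_pos: [0.6143, 0.3305, 0.1367]
eef_rot: [[0.947, 0.319, 0.047], [0.319, -0.948, 0.013], [0.049, 0.002, -0.999]]
force: [0.3, -0.2, 0.5]
width: 0.0339
```

```bash
python3 -c "
from bench import r
import numpy as np
s=r.state();print(np.round(s['q'],1))"
```

```text
[-50.6  49.8  39.9  83.  -35.2  57.  -74.2]
```

Call:
drive_tool(
  motion=[
    {"dx": -4,"dy": -2,"dz": 2,"turn": 0.12,"jaw": 0.2},
    {"dx": -4,"dy": -2,"dz": 2,"turn": 0.12,"jaw": 0.2},
    {"dx": -4,"dy": -2,"dz": 2,"turn": 0.12,"jaw": 0.2},
    {"dx": -4,"dy": -2,"dz": 2,"turn": 0.12,"jaw": 0.2},
    {"dx": -4,"dy": -2,"dz": 2,"turn": 0.12,"jaw": 0.2},
    {"dx": -4,"dy": -2,"dz": 2,"turn": 0.12,"jaw": 0.2},
    {"dx": -4,"dy": -2,"dz": 2,"turn": 0.12,"jaw": 0.2},
    {"dx": -4,"dy": -2,"dz": 2,"turn": 0.12,"jaw": 0.2},
  ],
)

```text
time_s: 20.95
ee_pos: [0.5765, 0.3123, 0.1465]
eef_rot: [[0.244, 0.97, 0.011], [0.969, -0.244, 0.037], [0.038, 0.001, -0.999]]
force: [0.2, -0.4, -0.2]
width: 0.0342
```

Call:
drive_tool(
  motion=[
    {"dx": -4,"dy": -2,"dz": 1,"turn": 0.12,"jaw": 0.2},
    {"dx": -4,"dy": -2,"dz": 1,"turn": 0.12,"jaw": 0.2},
    {"dx": -4,"dy": -2,"dz": 1,"turn": 0.12,"jaw": 0.2},
    {"dx": -4,"dy": -2,"dz": 1,"turn": 0.12,"jaw": 0.2},
    {"dx": -4,"dy": -2,"dz": 1,"turn": 0.12,"jaw": 0.2},
    {"dx": -4,"dy": -2,"dz": 1,"turn": 0.12,"jaw": 0.2},
    {"dx": -4,"dy": -2,"dz": 1,"turn": 0.12,"jaw": 0.2},
    {"dx": -4,"dy": -2,"dz": 1,"turn": 0.12,"jaw": 0.2},
  ],
)

```text
time_s: 21.62
ee_pos: [0.5349, 0.2917, 0.1523]
eef_rot: [[-0.684, 0.729, -0.031], [0.729, 0.684, 0.019], [0.035, -0.009, -0.999]]
force: [-0.9, 0.7, 0.5]
width: 0.034
```

```bash
python3 -c "
from bench import r
import numpy as np
s=r.state();print(np.round(s['q'],1))"
```

```text
[-34.7  37.8   8.1  94.2  -8.9  49.7  20.8]
```

Call:
drive_tool(
  motion=[
    {"dx": -18,"dy": -6,"dz": 0,"turn": 0.118,"jaw": 0.2},
    {"dx": -18,"dy": -6,"dz": 0,"turn": 0.118,"jaw": 0.2},
    {"dx": -18,"dy": -6,"dz": 0,"turn": 0.118,"jaw": 0.2},
    {"dx": -18,"dy": -6,"dz": 0,"turn": 0.118,"jaw": 0.2},
    {"dx": -18,"dy": -6,"dz": 0,"turn": 0.118,"jaw": 0.2},
    {"dx": -18,"dy": -6,"dz": 0,"turn": 0.118,"jaw": 0.2},
    {"dx": -18,"dy": -6,"dz": 0,"turn": 0.118,"jaw": 0.1},
    {"dx": -18,"dy": -6,"dz": 0,"turn": 0.118,"jaw": 0},
  ],
)

```text
time_s: 22.28
ee_pos: [0.3814, 0.2373, 0.1507]
eef_rot: [[-0.984, -0.176, -0.033], [-0.176, 0.984, -0.02], [0.036, -0.014, -0.999]]
force: [0.1, 0.8, 0.6]
width: 0.0429
```

Call:
drive_tool(
  motion=[
    {"dx": -18,"dy": -5,"dz": -10,"turn": 0.11,"jaw": 0},
    {"dx": -7,"dy": -1,"dz": -20,"turn": 0,"jaw": 0},
    {"dx": 0,"dy": 0,"dz": -20,"turn": 0,"jaw": 0},
    {"dx": 0,"dy": 0,"dz": -10,"turn": 0,"jaw": 0},
    {"dx": 0,"dy": 0,"dz": 0,"turn": 0,"jaw": 0},
  ],
)

```text
time_s: 22.7
ee_pos: [0.3469, 0.2264, 0.0904]
eef_rot: [[-0.954, -0.299, -0.033], [-0.298, 0.954, -0.027], [0.04, -0.016, -0.999]]
force: [-0.4, -0.7, 0.4]
width: 0.0428
```

```bash
python3 look.py p12 .362 .235 0.0 .08;  python3 -c "
from bench import r
import numpy as np
s=r.state();print(np.round(s['q'],1))"
```

```text
22.7 [0.3469 0.2264 0.0904] psi 107.4 w 0.0428 [-0.4 -0.7  0.4]
[-31.1  31.2  -7.3 126.2   9.   25.4  61.7]
```

View pics/p12.png

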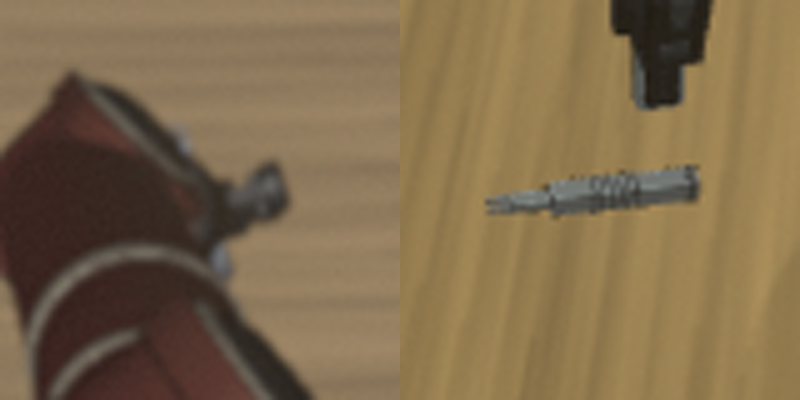

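Run:
```python
from h import *
for f in("side0.npz","side.npz"):
    c=load(f);x,y,z=.36,.232,.012
    b=np.ascontiguousarray(bird(c,x-.065,x+.065,y-.065,y+.065,z,0.5)[:260,:260]); g=b.astype(int)
    m=((g[...,2]-g[...,0]<25)&(g.max(2)>60)).astype(np.uint8); k,lab,st,ce=cv2.connectedComponentsWithStats(m)
    for i in range(1,k):
        if st[i,4]>800:
            (cx,cy),wh,a=cv2.minAreaRect(np.argwhere(lab==i)[:,::-1].astype(np.float32))
            print(f,st[i],x+.065-cy*.0005,y+.065-cx*.0005,np.array(wh)*.5,a)
```

```text
side0.npz [  77   27   86  190 7001] 0.363650951385498 0.23995436859130864 [98.81983948 22.26566696] 72.57013702392578
side.npz [  74   22   89  191 7039] 0.3658416595458984 0.24110918807983403 [99.45975494 22.70524979] 70.97439575195312
```

Call:
drive_tool(
  motion=[
    {"dx": 12,"dy": 6,"dz": -20,"turn": 0.02,"jaw": 0},
    {"dx": 4,"dy": 3,"dz": -15,"turn": 0,"jaw": 0},
    {"dx": 0,"dy": 0,"dz": 0,"turn": 0,"jaw": 0.1},
  ],
)

```text
time_s: 23.05
ee_pos: [0.3666, 0.2375, 0.0586]
eef_rot: [[-0.948, -0.318, -0.024], [-0.318, 0.948, -0.022], [0.03, -0.013, -0.999]]
force: [0.4, -0.7, -0.9]
width: 0.0387
```

Call:
drive_tool(
  motion=[
    {"dx": -2,"dy": -1,"dz": -16,"turn": 0,"jaw": 0.1},
    {"dx": -2,"dy": -1,"dz": -16,"turn": 0,"jaw": 0.1},
    {"dx": 0,"dy": 0,"dz": -8,"turn": 0,"jaw": 0.1},
    {"dx": 0,"dy": 0,"dz": 0,"turn": 0,"jaw": 0.2},
  ],
)

```text
time_s: 23.38
ee_pos: [0.3656, 0.2371, 0.0213]
eef_rot: [[-0.948, -0.317, -0.017], [-0.317, 0.948, -0.018], [0.021, -0.012, -1.0]]
force: [-1.3, 0.1, 0.2]
width: 0.0343
```

Call:
drive_tool(
  motion=[
    {"dx": -1,"dy": -1,"dz": -6,"turn": 0,"jaw": 0.2},
    {"dx": 0,"dy": 0,"dz": 0,"turn": 0,"jaw": 0.6},
    {"dx": 0,"dy": 0,"dz": 0,"turn": 0,"jaw": 1},
    {"dx": 0,"dy": 0,"dz": 0,"turn": 0,"jaw": 1},
    {"dx": 0,"dy": 0,"dz": 0,"turn": 0,"jaw": 1},
  ],
)

```text
time_s: 23.8
ee_pos: [0.3661, 0.2369, 0.0181]
eef_rot: [[-0.949, -0.317, -0.012], [-0.316, 0.949, -0.015], [0.016, -0.01, -1.0]]
force: [-0.6, -0.7, 0.2]
width: 0.0103
```

Call:
drive_tool(
  motion=[
    {"dx": 0,"dy": 0,"dz": 10,"turn": 0,"jaw": 1},
    {"dx": 0,"dy": 0,"dz": 20,"turn": 0,"jaw": 1},
    {"dx": 3,"dy": 0,"dz": 35,"turn": 0,"jaw": 1},
    {"dx": 10,"dy": -5,"dz": 35,"turn": -0.05,"jaw": 1},
    {"dx": 20,"dy": -20,"dz": 20,"turn": -0.11,"jaw": 1},
    {"dx": 20,"dy": -24,"dz": 5,"turn": -0.11,"jaw": 1},
    {"dx": 20,"dy": -24,"dz": 0,"turn": -0.11,"jaw": 1},
    {"dx": 20,"dy": -24,"dz": 0,"turn": -0.11,"jaw": 1},
  ],
)

```text
time_s: 24.47
ee_pos: [0.4564, 0.1434, 0.1522]
eef_rot: [[-0.986, 0.167, -0.017], [0.167, 0.986, 0.003], [0.018, 0.0, -1.0]]
force: [0.5, -0.6, -0.5]
width: 0.0102
```

Call:
drive_tool(
  motion=[
    {"dx": 20,"dy": -24,"dz": 0,"turn": -0.11,"jaw": 1},
    {"dx": 20,"dy": -24,"dz": 0,"turn": -0.11,"jaw": 1},
    {"dx": 20,"dy": -24,"dz": 0,"turn": -0.11,"jaw": 1},
    {"dx": 20,"dy": -26,"dz": 0,"turn": -0.11,"jaw": 1},
    {"dx": 20,"dy": -26,"dz": 0,"turn": -0.11,"jaw": 1},
    {"dx": 20,"dy": -26,"dz": 0,"turn": -0.11,"jaw": 1},
    {"dx": 20,"dy": -26,"dz": 0,"turn": -0.11,"jaw": 1},
    {"dx": 20,"dy": -26,"dz": 0,"turn": -0.11,"jaw": 1},
  ],
)

```text
time_s: 25.13
ee_pos: [0.6206, -0.0686, 0.1555]
eef_rot: [[-0.461, 0.887, -0.005], [0.887, 0.461, 0.018], [0.018, 0.004, -1.0]]
force: [0.5, 0.2, -0.1]
width: 0.0102
```

Call:
drive_tool(
  motion=[
    {"dx": 18,"dy": -26,"dz": 0,"turn": -0.11,"jaw": 1},
    {"dx": 18,"dy": -26,"dz": -10,"turn": -0.11,"jaw": 1},
    {"dx": 14,"dy": -18,"dz": -20,"turn": -0.11,"jaw": 1},
    {"dx": 3,"dy": 0,"dz": -30,"turn": 0,"jaw": 1},
    {"dx": 0,"dy": 0,"dz": -30,"turn": 0,"jaw": 1},
    {"dx": 0,"dy": 0,"dz": 0,"turn": 0,"jaw": 1},
  ],
)

```text
time_s: 25.63
ee_pos: [0.678, -0.1545, 0.0648]
eef_rot: [[-0.117, 0.993, 0.01], [0.993, 0.117, 0.009], [0.008, 0.011, -1.0]]
force: [-2.2, 1.6, -2.3]
width: 0.01
```

```bash
python3 look.py p13 .675 -.146 0.0 .1
```

```text
25.6333 [ 0.678  -0.1545  0.0648] psi 6.7 w 0.01 [-2.2  1.6 -2.3]
```

View pics/p13.png

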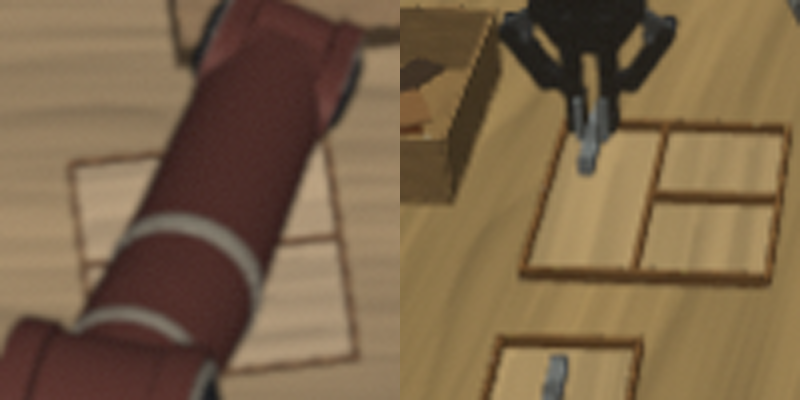

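Call:
drive_tool(
  motion=[
    {"dx": -3,"dy": 5,"dz": -16,"turn": -0.02,"jaw": 1},
    {"dx": -2,"dy": 3,"dz": -12,"turn": 0,"jaw": 1},
    {"dx": 0,"dy": 0,"dz": -5,"turn": 0,"jaw": 1},
    {"dx": 0,"dy": 0,"dz": 0,"turn": 0,"jaw": 1},
  ],
)

```text
time_s: 26.07
ee_pos: [0.6821, -0.1454, 0.0474]
eef_rot: [[-0.101, 0.994, 0.035], [0.995, 0.101, 0.006], [0.002, 0.035, -0.999]]
force: [0.1, 0.4, -1.0]
width: 0.0104
```

Call:
drive_tool(
  motion=[
    {"dx": -5,"dy": 0,"dz": -14,"turn": 0,"jaw": 1},
    {"dx": -3,"dy": 0,"dz": -10,"turn": 0,"jaw": 1},
    {"dx": 0,"dy": 0,"dz": 0,"turn": 0,"jaw": 1},
  ],
)

```text
time_s: 26.32
ee_pos: [0.6783, -0.145, 0.0298]
eef_rot: [[-0.104, 0.994, 0.047], [0.995, 0.104, 0.004], [-0.001, 0.047, -0.999]]
force: [-0.8, 0.2, -1.5]
width: 0.0104
```

Call:
drive_tool(
  motion=[
    {"dx": -3,"dy": 0,"dz": -7,"turn": 0,"jaw": 1},
    {"dx": 0,"dy": 0,"dz": -3,"turn": 0,"jaw": 1},
    {"dx": 0,"dy": 0,"dz": 0,"turn": 0,"jaw": 1},
  ],
)

```text
time_s: 26.57
ee_pos: [0.6772, -0.1455, 0.0223]
eef_rot: [[-0.104, 0.993, 0.052], [0.995, 0.104, 0.003], [-0.002, 0.052, -0.999]]
force: [-0.2, -1.0, -0.7]
width: 0.0104
```

Call:
drive_tool(
  motion=[
    {"dx": -2,"dy": 0,"dz": -4,"turn": 0,"jaw": 1},
    {"dx": 0,"dy": 0,"dz": 0,"turn": 0,"jaw": 1},
  ],
)

```text
time_s: 26.73
ee_pos: [0.6779, -0.1458, 0.0215]
eef_rot: [[-0.104, 0.993, 0.058], [0.995, 0.104, 0.003], [-0.003, 0.058, -0.998]]
force: [-1.0, -0.2, -0.3]
width: 0.0104
```

```bash
python3 look.py p14 .675 -.146 0.0 .07
python3 - <<'E'
from h import *
c=load("side.npz");P=cloud(c);u,v=proj(c,[[.675,-.105,.01]])[0].round().astype(int)
print(u,v)
for dv in range(-5,6): print([tuple(P[v+dv,u+du].round(4)) for du in (-1,0,1)])
E
```

```text
26.7333 [ 0.6779 -0.1458  0.0215] psi 6.0 w 0.0104 [-1.  -0.2 -0.3]
225 191
[(np.float64(0.6827), np.float64(-0.1199), np.float64(0.0155)), (np.float64(0.6774), np.float64(-0.1125), np.float64(0.0209)), (np.float64(0.6784), np.float64(-0.1258), np.float64(0.0121))]
[(np.float64(0.6789), np.float64(-0.1069), np.float64(0.0211)), (np.float64(0.6798), np.float64(-0.1194), np.float64(0.0127)), (np.float64(0.674), np.float64(-0.1105), np.float64(0.0191))]
[(np.float64(0.6799), np.float64(-0.1092), np.float64(0.0159)), (np.float64(0.676), np.float64(-0.1063), np.float64(0.0183)), (np.float64(0.6748), np.float64(-0.1123), np.float64(0.0144))]
[(np.float64(0.6786), np.float64(-0.1041), np.float64(0.0159)), (np.float64(0.6753), np.float64(-0.1031), np.float64(0.0169)), (np.float64(0.6718), np.float64(-0.1018), np.float64(0.0182))]
[(np.float64(0.6781), np.float64(-0.1017), np.float64(0.0141)), (np.float64(0.6748), np.float64(-0.1008), np.float64(0.015)), (np.float64(0.6725), np.float64(-0.1033), np.float64(0.0136))]
[(np.float64(0.678), np.float64(-0.1005), np.float64(0.0114)), (np.float64(0.
[... 357 characters left out ...]
03)), (np.float64(0.6756), np.float64(-0.1011), np.float64(0.0042)), (np.float64(0.6718), np.float64(-0.0984), np.float64(0.0065))]
[(np.float64(0.6772), np.float64(-0.0955), np.float64(0.0043)), (np.float64(0.6754), np.float64(-0.0994), np.float64(0.0019)), (np.float64(0.6723), np.float64(-0.0992), np.float64(0.0024))]
[(np.float64(0.6744), np.float64(-0.0856), np.float64(0.0079)), (np.float64(0.6728), np.float64(-0.0901), np.float64(0.005)), (np.float64(0.6697), np.float64(-0.0899), np.float64(0.0054))]
[(np.float64(0.6746), np.float64(-0.0854), np.float64(0.0045)), (np.float64(0.6715), np.float64(-0.0852), np.float64(0.005)), (np.float64(0.6712), np.float64(-0.0941), np.float64(-0.0011))]
```

View pics/p14.png

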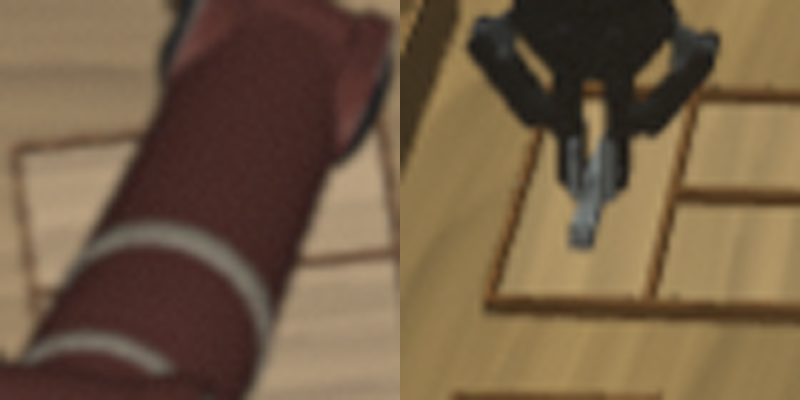

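Call:
drive_tool(
  motion=[
    {"dx": -2,"dy": 0,"dz": -5,"turn": 0,"jaw": 1},
    {"dx": 0,"dy": 0,"dz": 0,"turn": 0,"jaw": 1},
  ],
)

```text
time_s: 27.0
ee_pos: [0.679, -0.1462, 0.0219]
eef_rot: [[-0.104, 0.992, 0.066], [0.995, 0.104, 0.003], [-0.004, 0.066, -0.998]]
force: [0.4, -0.6, -0.7]
width: 0.0103
```

Contact (z no longer falls). Release.

Call:
drive_tool(
  motion=[
    {"dx": 0,"dy": 0,"dz": 0,"turn": 0,"jaw": 0.7},
    {"dx": 0,"dy": 0,"dz": 0,"turn": 0,"jaw": 0.5},
    {"dx": 0,"dy": 0,"dz": 0,"turn": 0,"jaw": 0.3},
    {"dx": 0,"dy": 0,"dz": 0,"turn": 0,"jaw": 0.3},
  ],
)

```text
time_s: 27.33
ee_pos: [0.679, -0.1465, 0.0216]
eef_rot: [[-0.104, 0.992, 0.066], [0.995, 0.104, 0.002], [-0.005, 0.066, -0.998]]
force: [0.8, -0.4, -0.3]
width: 0.0298
```

Call:
drive_tool(
  motion=[
    {"dx": 0,"dy": 0,"dz": 15,"turn": 0,"jaw": 0.3},
    {"dx": 0,"dy": 0,"dz": 30,"turn": 0,"jaw": 0.3},
    {"dx": 0,"dy": 0,"dz": 35,"turn": 0,"jaw": 0.3},
    {"dx": -10,"dy": 10,"dz": 35,"turn": 0,"jaw": 0.3},
    {"dx": -15,"dy": 25,"dz": 10,"turn": 0.03,"jaw": 0.2},
    {"dx": -20,"dy": 30,"dz": 0,"turn": 0.04,"jaw": 0},
    {"dx": -20,"dy": 32,"dz": 0,"turn": 0.05,"jaw": -0.2},
    {"dx": -20,"dy": 32,"dz": 0,"turn": 0.05,"jaw": -0.5},
  ],
)

```text
time_s: 28.0
ee_pos: [0.5919, -0.0271, 0.1549]
eef_rot: [[-0.26, 0.963, 0.071], [0.966, 0.26, 0.001], [-0.017, 0.069, -0.997]]
force: [0.7, 0.4, -0.1]
width: 0.0621
```

```bash
python3 look.py p15 .64 -.14 0.0 .1
```

```text
28.0 [ 0.5919 -0.0271  0.1549] psi 15.1 w 0.0621 [ 0.7  0.4 -0.1]
```

View pics/p15.png

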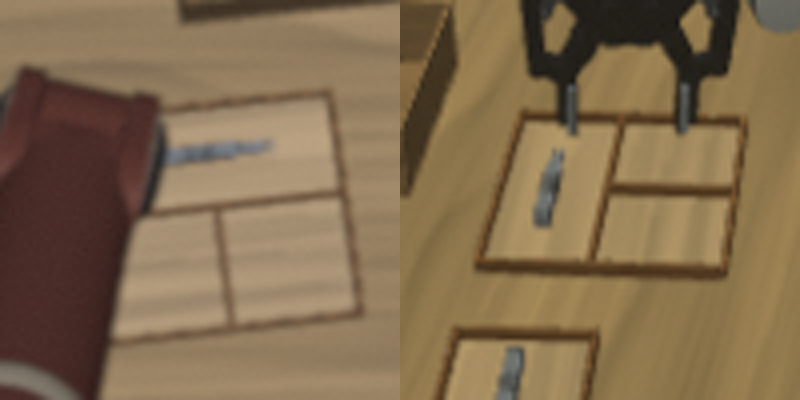

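Call:
drive_tool(
  motion=[
    {"dx": 38,"dy": 8,"dz": 0,"turn": 0.02,"jaw": -1},
    {"dx": 38,"dy": 8,"dz": 0,"turn": 0.02,"jaw": -1},
    {"dx": 38,"dy": 8,"dz": 0,"turn": 0.02,"jaw": -1},
    {"dx": 20,"dy": 8,"dz": 0,"turn": 0.02,"jaw": -1},
    {"dx": 0,"dy": 10,"dz": 0,"turn": 0.02,"jaw": -1},
    {"dx": 0,"dy": 0,"dz": 0,"turn": 0,"jaw": -1},
  ],
)

```text
time_s: 28.6
ee_pos: [0.719, 0.0246, 0.1555]
eef_rot: [[-0.366, 0.929, 0.051], [0.93, 0.366, 0.014], [-0.005, 0.052, -0.999]]
force: [0.1, 0.9, -1.0]
width: 0.0851
```

Call:
drive_tool(
  motion=[
    {"dx": -8,"dy": 15,"dz": 0,"turn": 0.02,"jaw": -1},
    {"dx": -16,"dy": 28,"dz": 0,"turn": 0.03,"jaw": -1},
    {"dx": -20,"dy": 30,"dz": 0,"turn": 0.03,"jaw": -1},
    {"dx": -20,"dy": 30,"dz": 0,"turn": 0.03,"jaw": -1},
    {"dx": -20,"dy": 30,"dz": 0,"turn": 0.03,"jaw": -1},
    {"dx": -20,"dy": 30,"dz": 0,"turn": 0.03,"jaw": -1},
    {"dx": -20,"dy": 30,"dz": 0,"turn": 0.03,"jaw": -1},
    {"dx": -20,"dy": 30,"dz": 0,"turn": 0.03,"jaw": -1},
  ],
)

```text
time_s: 29.27
ee_pos: [0.5576, 0.2393, 0.158]
eef_rot: [[-0.562, 0.826, 0.042], [0.827, 0.562, 0.013], [-0.013, 0.042, -0.999]]
force: [1.2, 0.3, -0.4]
width: 0.0853
```

Call:
drive_tool(
  motion=[
    {"dx": -20,"dy": 30,"dz": 0,"turn": 0.03,"jaw": -1},
    {"dx": -20,"dy": 28,"dz": 0,"turn": 0.03,"jaw": -0.6},
    {"dx": -20,"dy": 24,"dz": 0,"turn": 0.03,"jaw": -0.4},
    {"dx": -12,"dy": 12,"dz": 0,"turn": 0,"jaw": -0.4},
    {"dx": 0,"dy": 0,"dz": 0,"turn": 0,"jaw": -0.4},
  ],
)

```text
time_s: 29.68
ee_pos: [0.4626, 0.3443, 0.1607]
eef_rot: [[-0.653, 0.757, 0.027], [0.758, 0.652, 0.022], [-0.001, 0.035, -0.999]]
force: [0.3, 1.4, 0.2]
width: 0.06
```

Call:
drive_tool(
  motion=[
    {"dx": 1,"dy": 25,"dz": -10,"turn": 0,"jaw": -0.4},
    {"dx": 0,"dy": 12,"dz": -20,"turn": 0,"jaw": -0.4},
    {"dx": 0,"dy": 0,"dz": -25,"turn": 0,"jaw": -0.4},
    {"dx": 0,"dy": 0,"dz": -15,"turn": 0,"jaw": -0.4},
    {"dx": 0,"dy": 0,"dz": 0,"turn": 0,"jaw": -0.4},
  ],
)

```text
time_s: 30.1
ee_pos: [0.4588, 0.3783, 0.0936]
eef_rot: [[-0.654, 0.756, 0.029], [0.757, 0.653, 0.022], [-0.002, 0.037, -0.999]]
force: [0.2, -0.4, -0.3]
width: 0.0598
```

```bash
python3 look.py p16 .465 .382 0.03 .07
```

```text
30.1 [0.4588 0.3783 0.0936] psi 40.8 w 0.0598 [ 0.2 -0.4 -0.3]
```

View pics/p16.png

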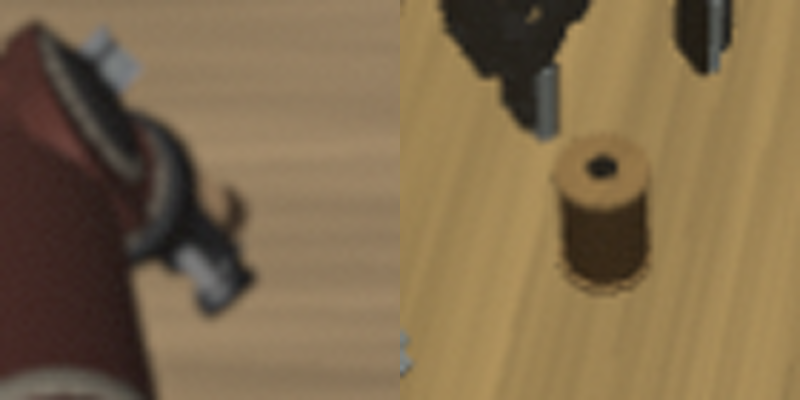

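Call:
drive_tool(
  motion=[
    {"dx": 5,"dy": 3,"dz": -8,"turn": 0,"jaw": -0.4},
    {"dx": 0,"dy": 0,"dz": 0,"turn": 0,"jaw": -0.4},
  ],
)

```text
time_s: 30.37
ee_pos: [0.4676, 0.381, 0.0904]
eef_rot: [[-0.651, 0.758, 0.037], [0.759, 0.651, 0.026], [-0.004, 0.045, -0.999]]
force: [0.1, -0.0, 0.1]
width: 0.06
```

Call:
drive_tool(
  motion=[
    {"dx": -4,"dy": 0,"dz": -25,"turn": 0,"jaw": -0.4},
    {"dx": -1,"dy": 0,"dz": -25,"turn": 0,"jaw": -0.4},
    {"dx": 0,"dy": 0,"dz": -6,"turn": 0,"jaw": -0.4},
    {"dx": 0,"dy": 0,"dz": 0,"turn": 0,"jaw": -0.4},
  ],
)

```text
time_s: 30.7
ee_pos: [0.4681, 0.3817, 0.0383]
eef_rot: [[-0.648, 0.76, 0.048], [0.761, 0.648, 0.033], [-0.006, 0.058, -0.998]]
force: [0.0, -0.2, -0.8]
width: 0.0601
```

Call:
drive_tool(
  motion=[
    {"dx": -4,"dy": -1,"dz": -12,"turn": 0,"jaw": -0.3},
    {"dx": 0,"dy": 0,"dz": 0,"turn": 0,"jaw": -0.1},
    {"dx": 0,"dy": 0,"dz": 0,"turn": 0,"jaw": 0.2},
    {"dx": 0,"dy": 0,"dz": 0,"turn": 0,"jaw": 0.5},
    {"dx": 0,"dy": 0,"dz": 0,"turn": 0,"jaw": 0.6},
    {"dx": 0,"dy": 0,"dz": 0,"turn": 0,"jaw": 0.6},
  ],
  force=40,
)

```text
time_s: 31.2
ee_pos: [0.4694, 0.3824, 0.0333]
eef_rot: [[-0.647, 0.76, 0.057], [0.763, 0.646, 0.04], [-0.007, 0.069, -0.998]]
force: [-0.1, -0.0, -0.0]
width: 0.0334
```

Call:
drive_tool(
  motion=[
    {"dx": 0,"dy": 0,"dz": 8,"turn": 0,"jaw": 0.7},
    {"dx": 0,"dy": 0,"dz": 20,"turn": 0,"jaw": 0.7},
    {"dx": 0,"dy": 0,"dz": 30,"turn": 0,"jaw": 0.7},
    {"dx": 0,"dy": 0,"dz": 25,"turn": 0,"jaw": 0.7},
    {"dx": 0,"dy": 0,"dz": 0,"turn": 0,"jaw": 0.7},
  ],
)

```text
time_s: 31.62
ee_pos: [0.4691, 0.3817, 0.1216]
eef_rot: [[-0.647, 0.761, 0.056], [0.763, 0.645, 0.039], [-0.007, 0.068, -0.998]]
force: [0.1, 0.0, -0.7]
width: 0.034
```

```bash
python3 look.py p17 .465 .382 0.08 .07
```

```text
31.6167 [0.4691 0.3817 0.1216] psi 40.3 w 0.034 [ 0.1  0.  -0.7]
```

View pics/p17.png

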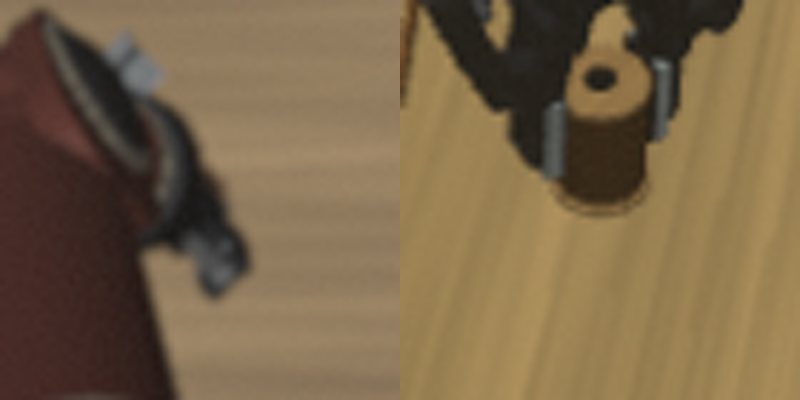

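Call:
drive_tool(
  motion=[
    {"dx": 2,"dy": -15,"dz": 10,"turn": -0.04,"jaw": 0.7},
    {"dx": 8,"dy": -30,"dz": 8,"turn": -0.06,"jaw": 0.7},
    {"dx": 9,"dy": -34,"dz": 0,"turn": -0.065,"jaw": 0.7},
    {"dx": 9,"dy": -34,"dz": 0,"turn": -0.065,"jaw": 0.7},
    {"dx": 9,"dy": -34,"dz": 0,"turn": -0.065,"jaw": 0.7},
    {"dx": 9,"dy": -34,"dz": 0,"turn": -0.065,"jaw": 0.7},
    {"dx": 9,"dy": -34,"dz": 0,"turn": -0.065,"jaw": 0.7},
    {"dx": 9,"dy": -34,"dz": 0,"turn": -0.065,"jaw": 0.7},
  ],
)

```text
time_s: 32.38
ee_pos: [0.5202, 0.1331, 0.128]
eef_rot: [[-0.214, 0.976, 0.044], [0.977, 0.214, 0.012], [0.003, 0.046, -0.999]]
force: [0.3, -1.1, -0.8]
width: 0.0337
```

Call:
drive_tool(
  motion=[
    {"dx": 9,"dy": -34,"dz": 0,"turn": -0.065,"jaw": 0.7},
    {"dx": 9,"dy": -34,"dz": 0,"turn": -0.065,"jaw": 0.7},
    {"dx": 9,"dy": -34,"dz": 0,"turn": -0.065,"jaw": 0.7},
    {"dx": 9,"dy": -34,"dz": 0,"turn": -0.065,"jaw": 0.7},
    {"dx": 9,"dy": -34,"dz": 0,"turn": -0.065,"jaw": 0.7},
    {"dx": 9,"dy": -28,"dz": 0,"turn": -0.065,"jaw": 0.7},
    {"dx": 4,"dy": -14,"dz": 0,"turn": -0.03,"jaw": 0.7},
    {"dx": 0,"dy": 0,"dz": 0,"turn": 0,"jaw": 0.7},
  ],
)

```text
time_s: 33.05
ee_pos: [0.572, -0.0996, 0.1191]
eef_rot: [[0.237, 0.971, 0.026], [0.971, -0.237, -0.012], [-0.005, 0.028, -1.0]]
force: [-0.3, -0.5, 0.1]
width: 0.0337
```

Call:
drive_tool(
  motion=[
    {"dx": 6,"dy": -3,"dz": -10,"turn": 0,"jaw": 0.7},
    {"dx": 4,"dy": -2,"dz": -12,"turn": 0,"jaw": 0.7},
    {"dx": 0,"dy": 0,"dz": -12,"turn": 0,"jaw": 0.7},
    {"dx": 0,"dy": 0,"dz": -10,"turn": 0,"jaw": 0.7},
    {"dx": 0,"dy": 0,"dz": 0,"turn": 0,"jaw": 0.7},
  ],
)

```text
time_s: 33.47
ee_pos: [0.5808, -0.0944, 0.0675]
eef_rot: [[0.224, 0.974, 0.018], [0.975, -0.224, -0.003], [0.002, 0.018, -1.0]]
force: [0.4, -0.5, -0.5]
width: 0.0334
```

```bash
python3 look.py p18 .583 -.105 0.03 .08
```

```text
33.4667 [ 0.5808 -0.0944  0.0675] psi -12.9 w 0.0334 [ 0.4 -0.5 -0.5]
```

View pics/p18.png

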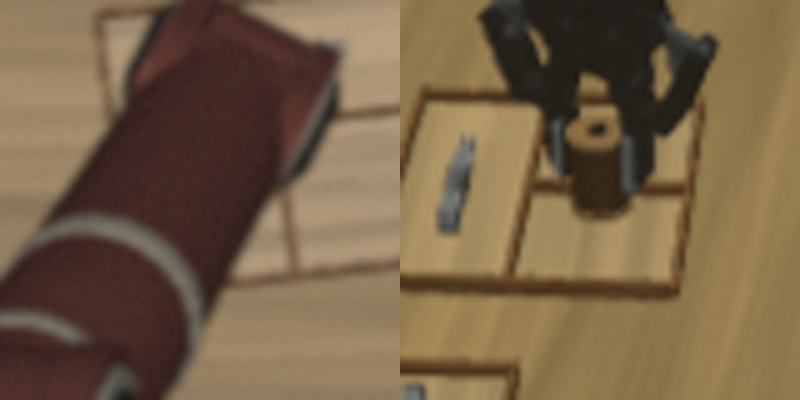

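Call:
drive_tool(
  motion=[
    {"dx": 0,"dy": -8,"dz": -6,"turn": 0,"jaw": 0.7},
    {"dx": 0,"dy": -3,"dz": -6,"turn": 0,"jaw": 0.7},
    {"dx": 0,"dy": 0,"dz": -5,"turn": 0,"jaw": 0.7},
    {"dx": 0,"dy": 0,"dz": 0,"turn": 0,"jaw": 0.7},
  ],
)

```text
time_s: 33.9
ee_pos: [0.5831, -0.1058, 0.0523]
eef_rot: [[0.222, 0.975, 0.024], [0.975, -0.222, -0.004], [0.002, 0.025, -1.0]]
force: [0.2, -0.3, -0.1]
width: 0.0342
```

Call:
drive_tool(
  motion=[
    {"dx": 0,"dy": 0,"dz": -5,"turn": 0,"jaw": 0.7},
    {"dx": -1,"dy": 0,"dz": -4,"turn": 0,"jaw": 0.7},
    {"dx": 0,"dy": 0,"dz": -3,"turn": 0,"jaw": 0.7},
    {"dx": 0,"dy": 0,"dz": 0,"turn": 0,"jaw": 0.7},
  ],
)

```text
time_s: 34.23
ee_pos: [0.5821, -0.1064, 0.0394]
eef_rot: [[0.222, 0.975, 0.025], [0.975, -0.222, -0.004], [0.002, 0.026, -1.0]]
force: [0.1, -0.1, -0.5]
width: 0.0335
```

Call:
drive_tool(
  motion=[
    {"dx": 0,"dy": 0,"dz": -3,"turn": 0,"jaw": 0.7},
    {"dx": 0,"dy": 0,"dz": 0,"turn": 0,"jaw": 0.7},
  ],
)

```text
time_s: 34.4
ee_pos: [0.5821, -0.1063, 0.0361]
eef_rot: [[0.222, 0.975, 0.025], [0.975, -0.222, -0.004], [0.002, 0.025, -1.0]]
force: [1.5, -0.2, -0.4]
width: 0.0339
```

Call:
drive_tool(
  motion=[
    {"dx": 0,"dy": 0,"dz": -3,"turn": 0,"jaw": 0.7},
    {"dx": 0,"dy": 0,"dz": 0,"turn": 0,"jaw": 0.7},
  ],
)

```text
time_s: 34.57
ee_pos: [0.5823, -0.1062, 0.033]
eef_rot: [[0.222, 0.975, 0.026], [0.975, -0.222, -0.004], [0.002, 0.026, -1.0]]
force: [0.7, 0.9, -0.3]
width: 0.0335
```

```bash
python3 look.py p19 .583 -.105 0.03 .06
```

```text
34.5667 [ 0.5823 -0.1062  0.033 ] psi -12.8 w 0.0335 [ 0.7  0.9 -0.3]
```

View pics/p19.png

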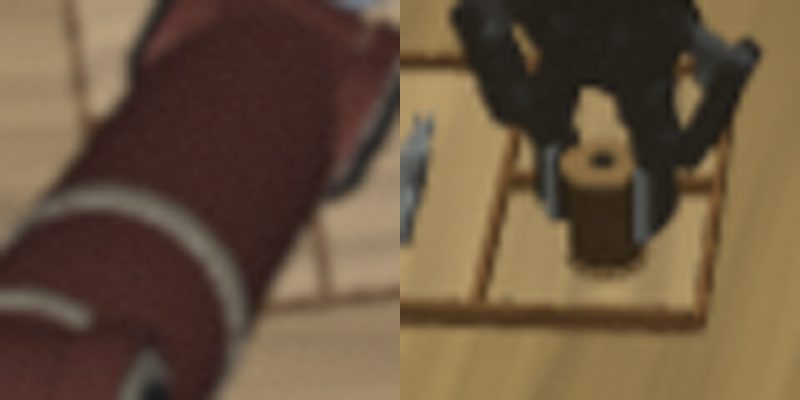

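Run:
```python
from h import *
c=load("side.npz");P=cloud(c);f=c["frame"].astype(int)
u,v=proj(c,[[.582,-.106,.053]])[0]; print(u,v)
for z in(.053,.058,.063): print(z,proj(c,[[.582,-.106,z]])[0])
m=(P[...,0]>.56)&(P[...,0]<.605)&(P[...,1]>-.13)&(P[...,1]<-.08)&(P[...,2]>.03)&(P[...,2]<.075)&(f[...,0]>110)&(f[...,0]-f[...,2]>30)
print(m.sum(),np.percentile(P[m][:,2],[5,25,50,75,95]),P[m].mean(0))
fl=P[...,2][int(v)+12:int(v)+18,int(u)-15:int(u)+15]; print(np.median(fl))
```

```text
256.27003874360946 180.69290352407396
0.053 [256.27003874 180.69290352]
0.058 [256.20847725 179.21141222]
0.063 [256.14673483 177.72427239]
52 [0.05089653 0.05318623 0.05419114 0.05543526 0.05648405] [ 0.5838205  -0.10344938  0.0541872 ]
0.004845120560482252
```

Call:
drive_tool(
  motion=[
    {"dx": 0,"dy": 0,"dz": -3,"turn": 0,"jaw": 0.7},
    {"dx": 0,"dy": 0,"dz": 0,"turn": 0,"jaw": 0.7},
  ],
)

```text
time_s: 34.83
ee_pos: [0.5836, -0.1063, 0.0331]
eef_rot: [[0.222, 0.975, 0.029], [0.975, -0.222, -0.003], [0.004, 0.029, -1.0]]
force: [-0.7, 0.0, -0.5]
width: 0.0333
```

Stalled, so it is on the floor. Release slowly and lift.

Call:
drive_tool(
  motion=[
    {"dx": 0,"dy": 0,"dz": 0,"turn": 0,"jaw": 0.18},
    {"dx": 0,"dy": 0,"dz": 0,"turn": 0,"jaw": 0.13},
    {"dx": 0,"dy": 0,"dz": 0,"turn": 0,"jaw": 0.08},
    {"dx": 0,"dy": 0,"dz": 0,"turn": 0,"jaw": 0},
    {"dx": 0,"dy": 0,"dz": 0,"turn": 0,"jaw": -0.3},
    {"dx": 0,"dy": 0,"dz": 0,"turn": 0,"jaw": -0.4},
    {"dx": 0,"dy": 0,"dz": 0,"turn": 0,"jaw": -0.4},
  ],
)

```text
time_s: 35.42
ee_pos: [0.584, -0.1064, 0.0331]
eef_rot: [[0.222, 0.975, 0.03], [0.975, -0.222, -0.003], [0.004, 0.03, -1.0]]
force: [1.3, 0.7, 1.1]
width: 0.0598
```

Call:
drive_tool(
  motion=[
    {"dx": 0,"dy": 0,"dz": 20,"turn": 0,"jaw": -0.4},
    {"dx": 0,"dy": 0,"dz": 30,"turn": 0,"jaw": -0.4},
    {"dx": 0,"dy": 0,"dz": 35,"turn": 0,"jaw": -0.5},
    {"dx": 0,"dy": 0,"dz": 30,"turn": 0,"jaw": -0.8},
    {"dx": -10,"dy": 20,"dz": 0,"turn": 0,"jaw": -1},
    {"dx": -10,"dy": 30,"dz": 0,"turn": 0.05,"jaw": -1},
  ],
)

```text
time_s: 35.92
ee_pos: [0.5626, -0.0639, 0.1513]
eef_rot: [[0.184, 0.982, 0.028], [0.983, -0.184, -0.009], [-0.003, 0.03, -1.0]]
force: [-0.9, 1.3, -0.5]
width: 0.0852
```

```bash
python3 look.py p20 .583 -.105 0.03 .08
```

```text
35.9167 [ 0.5626 -0.0639  0.1513] psi -10.6 w 0.0852 [-0.9  1.3 -0.5]
```

View pics/p20.png

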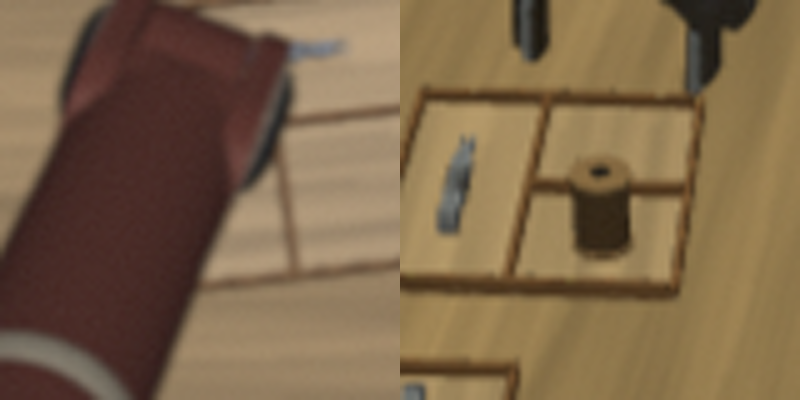

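Call:
drive_tool(
  motion=[
    {"dx": -14,"dy": 14,"dz": 0,"turn": 0.04,"jaw": -1},
    {"dx": -22,"dy": 22,"dz": 0,"turn": 0.05,"jaw": -1},
    {"dx": -24,"dy": 24,"dz": 0,"turn": 0.05,"jaw": -1},
    {"dx": -24,"dy": 24,"dz": 0,"turn": 0.05,"jaw": -1},
    {"dx": -22,"dy": 22,"dz": -10,"turn": 0.05,"jaw": -1},
    {"dx": -14,"dy": 14,"dz": -15,"turn": 0.05,"jaw": -1},
    {"dx": 0,"dy": 0,"dz": 0,"turn": 0,"jaw": -1},
  ],
)

```text
time_s: 36.6
ee_pos: [0.4381, 0.0653, 0.1255]
eef_rot: [[-0.127, 0.991, 0.031], [0.992, 0.127, 0.004], [0.0, 0.031, -1.0]]
force: [-0.4, 0.7, -0.5]
width: 0.0856
```

Call:
drive_tool(
  motion=[
    {"dx": -12,"dy": 6,"dz": -20,"turn": 0,"jaw": -1},
    {"dx": -3,"dy": 0,"dz": -30,"turn": 0,"jaw": -1},
    {"dx": 0,"dy": 0,"dz": -8,"turn": 0,"jaw": -0.7},
    {"dx": 0,"dy": 0,"dz": 0,"turn": 0,"jaw": -0.7},
  ],
)

```text
time_s: 36.93
ee_pos: [0.4269, 0.0705, 0.0674]
eef_rot: [[-0.124, 0.991, 0.039], [0.992, 0.124, 0.004], [-0.001, 0.039, -0.999]]
force: [-0.2, -0.6, 0.6]
width: 0.0725
```

```bash
python3 look.py p21 .428 .0715 0.03 .08
```

```text
36.9333 [0.4269 0.0705 0.0674] psi 7.1 w 0.0725 [-0.2 -0.6  0.6]
```

View pics/p21.png

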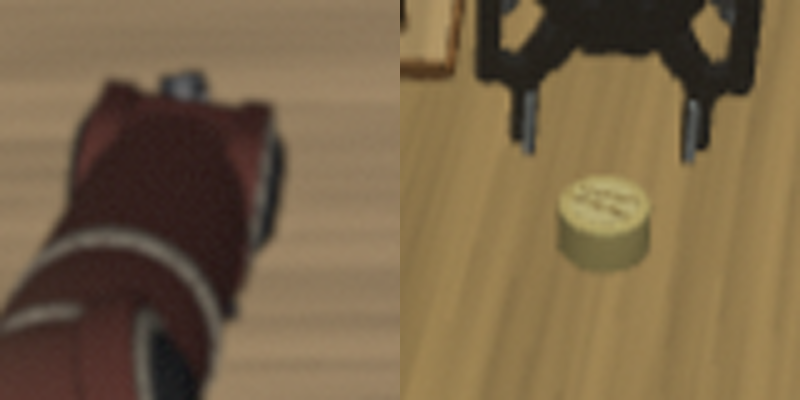

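Centred. Descend to about 22 mm.

Call:
drive_tool(
  motion=[
    {"dx": 0,"dy": 1,"dz": -20,"turn": 0,"jaw": -0.7},
    {"dx": -3,"dy": 0,"dz": -16,"turn": 0,"jaw": -0.7},
    {"dx": -1,"dy": 0,"dz": 0,"turn": 0,"jaw": -0.7},
  ],
)

```text
time_s: 37.28
ee_pos: [0.4305, 0.0702, 0.0356]
eef_rot: [[-0.12, 0.991, 0.055], [0.993, 0.12, 0.005], [-0.002, 0.055, -0.998]]
force: [0.1, 0.0, -0.2]
width: 0.0729
```

Call:
drive_tool(
  motion=[
    {"dx": -4,"dy": 1,"dz": -14,"turn": 0,"jaw": -0.7},
    {"dx": -1,"dy": 0,"dz": -4,"turn": 0,"jaw": -0.7},
    {"dx": 0,"dy": 0,"dz": 0,"turn": 0,"jaw": -0.7},
  ],
)

```text
time_s: 37.53
ee_pos: [0.4298, 0.0703, 0.0205]
eef_rot: [[-0.117, 0.991, 0.063], [0.993, 0.117, 0.005], [-0.003, 0.063, -0.998]]
force: [0.5, 0.4, 0.2]
width: 0.0727
```

Call:
drive_tool(
  motion=[
    {"dx": 0,"dy": 0,"dz": 0,"turn": 0,"jaw": -0.4},
    {"dx": 0,"dy": 0,"dz": 0,"turn": 0,"jaw": -0.2},
    {"dx": 0,"dy": 0,"dz": 0,"turn": 0,"jaw": 0},
    {"dx": 0,"dy": 0,"dz": 0,"turn": 0,"jaw": 0.2},
    {"dx": 0,"dy": 0,"dz": 0,"turn": 0,"jaw": 0.2},
  ],
  force=40,
)

```text
time_s: 37.95
ee_pos: [0.4329, 0.0701, 0.0246]
eef_rot: [[-0.116, 0.991, 0.07], [0.993, 0.116, 0.006], [-0.003, 0.071, -0.998]]
force: [0.2, -0.3, -0.3]
width: 0.0464
```

Call:
drive_tool(
  motion=[
    {"dx": 0,"dy": 0,"dz": 10,"turn": 0,"jaw": 0.2},
    {"dx": 0,"dy": 0,"dz": 20,"turn": 0,"jaw": 0.2},
    {"dx": 0,"dy": 0,"dz": 25,"turn": 0,"jaw": 0.2},
    {"dx": 0,"dy": 0,"dz": 25,"turn": 0,"jaw": 0.2},
    {"dx": 0,"dy": 0,"dz": 0,"turn": 0,"jaw": 0.2},
  ],
)

```text
time_s: 38.37
ee_pos: [0.4323, 0.0698, 0.1073]
eef_rot: [[-0.115, 0.991, 0.067], [0.993, 0.115, 0.006], [-0.002, 0.068, -0.998]]
force: [0.4, 0.9, 0.1]
width: 0.0471
```

```bash
python3 look.py p22 .428 .0715 0.09 .06
```

```text
38.3667 [0.4323 0.0698 0.1073] psi 6.6 w 0.0471 [0.4 0.9 0.1]
```

View pics/p22.png

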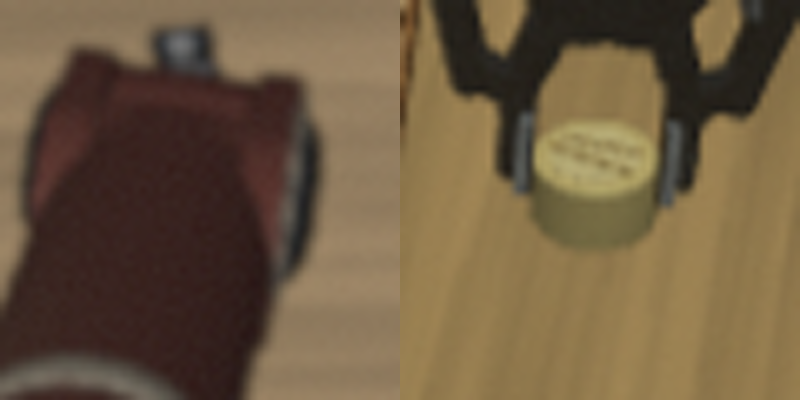

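Call:
drive_tool(
  motion=[
    {"dx": 6,"dy": -12,"dz": 10,"turn": -0.01,"jaw": 0.2},
    {"dx": 14,"dy": -25,"dz": 5,"turn": -0.01,"jaw": 0.2},
    {"dx": 16,"dy": -28,"dz": 0,"turn": -0.01,"jaw": 0.2},
    {"dx": 16,"dy": -28,"dz": 0,"turn": -0.01,"jaw": 0.2},
    {"dx": 16,"dy": -28,"dz": 0,"turn": -0.01,"jaw": 0.2},
    {"dx": 16,"dy": -28,"dz": 0,"turn": -0.01,"jaw": 0.2},
    {"dx": 16,"dy": -28,"dz": 0,"turn": -0.01,"jaw": 0.2},
    {"dx": 16,"dy": -28,"dz": 0,"turn": -0.01,"jaw": 0.2},
  ],
)

```text
time_s: 39.13
ee_pos: [0.5395, -0.1326, 0.1097]
eef_rot: [[-0.054, 0.998, 0.037], [0.999, 0.053, 0.012], [0.01, 0.037, -0.999]]
force: [0.4, 0.0, -1.4]
width: 0.0464
```

Call:
drive_tool(
  motion=[
    {"dx": 16,"dy": -28,"dz": 0,"turn": -0.01,"jaw": 0.2},
    {"dx": 16,"dy": -26,"dz": 0,"turn": -0.01,"jaw": 0.2},
    {"dx": 10,"dy": -14,"dz": 0,"turn": -0.01,"jaw": 0.2},
    {"dx": 0,"dy": 0,"dz": 0,"turn": 0,"jaw": 0.2},
  ],
)

```text
time_s: 39.47
ee_pos: [0.5814, -0.2127, 0.1021]
eef_rot: [[-0.012, 0.999, 0.03], [1.0, 0.012, 0.008], [0.008, 0.03, -1.0]]
force: [-0.1, -0.7, -0.1]
width: 0.0469
```

Call:
drive_tool(
  motion=[
    {"dx": 6,"dy": 6,"dz": -12,"turn": 0.03,"jaw": 0.2},
    {"dx": 4,"dy": 2,"dz": -14,"turn": 0.02,"jaw": 0.2},
    {"dx": 0,"dy": 0,"dz": -10,"turn": 0,"jaw": 0.2},
    {"dx": 0,"dy": 0,"dz": 0,"turn": 0,"jaw": 0.2},
  ],
)

```text
time_s: 39.8
ee_pos: [0.5885, -0.2001, 0.0572]
eef_rot: [[-0.068, 0.997, 0.02], [0.998, 0.068, 0.017], [0.015, 0.021, -1.0]]
force: [-1.1, -0.3, -1.6]
width: 0.0467
```

```bash
python3 look.py p23 .592 -.204 0.03 .07
```

```text
39.8 [ 0.5885 -0.2001  0.0572] psi 3.9 w 0.0467 [-1.1 -0.3 -1.6]
```

View pics/p23.png

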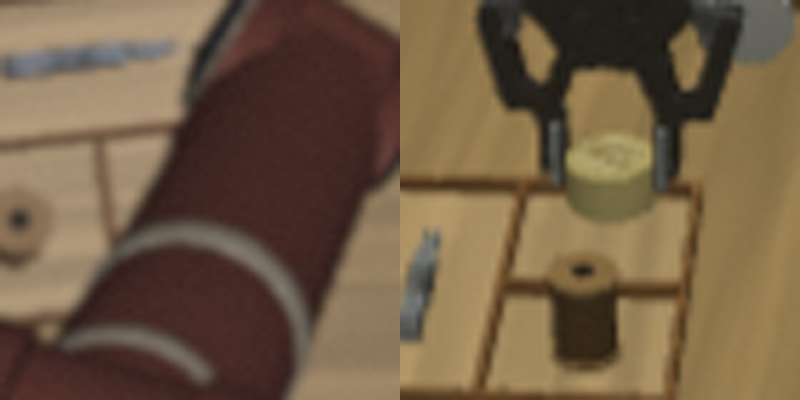

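Call:
drive_tool(
  motion=[
    {"dx": 2,"dy": -3,"dz": -7,"turn": 0,"jaw": 0.2},
    {"dx": 0,"dy": -2,"dz": -7,"turn": 0,"jaw": 0.2},
    {"dx": 0,"dy": 0,"dz": -4,"turn": 0,"jaw": 0.2},
    {"dx": 0,"dy": 0,"dz": 0,"turn": 0,"jaw": 0.2},
  ],
)

```text
time_s: 40.23
ee_pos: [0.5925, -0.2049, 0.0411]
eef_rot: [[-0.07, 0.997, 0.026], [0.997, 0.07, 0.015], [0.013, 0.026, -1.0]]
force: [-0.7, 0.8, -0.0]
width: 0.0466
```

Call:
drive_tool(
  motion=[
    {"dx": 0,"dy": 0,"dz": -5,"turn": 0,"jaw": 0.2},
    {"dx": 0,"dy": 0,"dz": -4,"turn": 0,"jaw": 0.2},
    {"dx": 0,"dy": 0,"dz": 0,"turn": 0,"jaw": 0.2},
  ],
)

```text
time_s: 40.48
ee_pos: [0.5926, -0.2054, 0.0318]
eef_rot: [[-0.069, 0.997, 0.027], [0.998, 0.069, 0.014], [0.012, 0.028, -1.0]]
force: [-0.3, -0.2, -0.8]
width: 0.0466
```

Call:
drive_tool(
  motion=[
    {"dx": 0,"dy": 0,"dz": -3,"turn": 0,"jaw": 0.2},
    {"dx": 0,"dy": 0,"dz": 0,"turn": 0,"jaw": 0.2},
  ],
)

```text
time_s: 40.65
ee_pos: [0.5926, -0.2055, 0.0285]
eef_rot: [[-0.069, 0.997, 0.027], [0.998, 0.069, 0.014], [0.012, 0.028, -1.0]]
force: [-0.7, 0.1, -0.7]
width: 0.0466
```

Call:
drive_tool(
  motion=[
    {"dx": 0,"dy": 0,"dz": -3,"turn": 0,"jaw": 0.2},
    {"dx": 0,"dy": 0,"dz": 0,"turn": 0,"jaw": 0.2},
  ],
)

```text
time_s: 40.82
ee_pos: [0.5935, -0.2058, 0.0272]
eef_rot: [[-0.069, 0.997, 0.029], [0.998, 0.069, 0.014], [0.012, 0.03, -0.999]]
force: [0.7, -0.9, -0.3]
width: 0.0467
```

Call:
drive_tool(
  motion=[
    {"dx": 0,"dy": 0,"dz": -3,"turn": 0,"jaw": 0.2},
    {"dx": 0,"dy": 0,"dz": 0,"turn": 0,"jaw": 0.2},
  ],
)

```text
time_s: 40.98
ee_pos: [0.5942, -0.206, 0.0275]
eef_rot: [[-0.069, 0.997, 0.031], [0.998, 0.069, 0.014], [0.012, 0.032, -0.999]]
force: [0.5, 0.2, -0.6]
width: 0.0467
```

```bash
python3 look.py p24 .592 -.204 0.03 .06;python3 - <<'E'
from h import *
c=load("side.npz");P=cloud(c);f=c["frame"].astype(int)
m=(abs(P[...,0]-.593)<.028)&(abs(P[...,1]+.206)<.028)&(P[...,2]>.02)&(f[...,0]>150)&(f[...,2]<150)&(f[...,1]>140)
p=P[m];A=np.c_[p[:,:2]-p[:,:2].mean(0),np.ones(len(p))];print(len(p),np.linalg.lstsq(A,p[:,2],rcond=None)[0],p.mean(0))
E
```

```text
40.9833 [ 0.5942 -0.206   0.0275] psi 4.0 w 0.0467 [ 0.5  0.2 -0.6]
76 [-0.01599811  0.0217886   0.03335798] [ 0.59368739 -0.20234152  0.03335798]
```

View pics/p24.png

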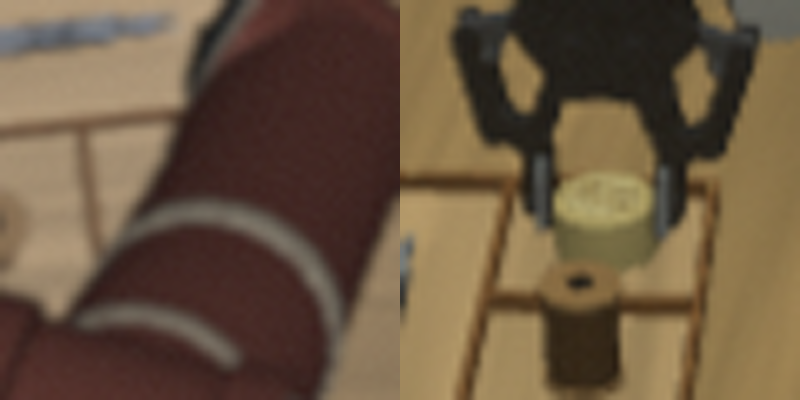

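Call:
drive_tool(
  motion=[
    {"dx": 0,"dy": 0,"dz": 0,"turn": 0,"jaw": -0.12},
    {"dx": 0,"dy": 0,"dz": 0,"turn": 0,"jaw": -0.17},
    {"dx": 0,"dy": 0,"dz": 0,"turn": 0,"jaw": -0.22},
    {"dx": 0,"dy": 0,"dz": 0,"turn": 0,"jaw": -0.28},
    {"dx": 0,"dy": 0,"dz": 0,"turn": 0,"jaw": -0.35},
    {"dx": 0,"dy": 0,"dz": 0,"turn": 0,"jaw": -0.35},
  ],
)

```text
time_s: 41.58
ee_pos: [0.5938, -0.2056, 0.0249]
eef_rot: [[-0.07, 0.997, 0.029], [0.997, 0.069, 0.014], [0.012, 0.03, -0.999]]
force: [-0.4, -0.1, -0.9]
width: 0.0579
```

Call:
drive_tool(
  motion=[
    {"dx": -1,"dy": 0,"dz": 12,"turn": 0,"jaw": -0.35},
    {"dx": 0,"dy": 0,"dz": 25,"turn": 0,"jaw": -0.35},
    {"dx": 0,"dy": 0,"dz": 35,"turn": 0,"jaw": -0.35},
    {"dx": 0,"dy": 0,"dz": 38,"turn": 0,"jaw": -0.35},
    {"dx": -10,"dy": -10,"dz": 30,"turn": 0,"jaw": -0.35},
    {"dx": -20,"dy": -30,"dz": 10,"turn": 0,"jaw": -0.35},
    {"dx": -20,"dy": -32,"dz": 0,"turn": 0,"jaw": -0.35},
    {"dx": -20,"dy": -32,"dz": 0,"turn": 0,"jaw": -0.35},
  ],
)

```text
time_s: 42.25
ee_pos: [0.5259, -0.2988, 0.1861]
eef_rot: [[-0.093, 0.995, 0.034], [0.996, 0.092, 0.022], [0.018, 0.036, -0.999]]
force: [0.1, -0.0, -0.3]
width: 0.0573
```

Call:
drive_tool(
  motion=[
    {"dx": -10,"dy": -36,"dz": 5,"turn": -0.05,"jaw": -0.35},
    {"dx": -10,"dy": -36,"dz": 5,"turn": -0.05,"jaw": -0.35},
    {"dx": -10,"dy": -36,"dz": 5,"turn": -0.05,"jaw": -0.35},
    {"dx": -10,"dy": -36,"dz": 5,"turn": -0.05,"jaw": -0.35},
    {"dx": -5,"dy": -20,"dz": 0,"turn": -0.05,"jaw": -0.35},
    {"dx": 0,"dy": 0,"dz": 0,"turn": 0,"jaw": -0.35},
  ],
)

```text
time_s: 42.75
ee_pos: [0.4679, -0.479, 0.2168]
eef_rot: [[0.181, 0.983, 0.041], [0.983, -0.181, -0.001], [0.007, 0.04, -0.999]]
force: [-1.0, 0.4, 1.0]
width: 0.0576
```

Run:
```python
from h import *
from bench import r
for n in("top","side"):
    c=r.capture(n);np.savez(n+".npz",**c);cv2.imwrite(f"pics/{n}_fin.png",c["frame"][:,:,::-1])
c=load("side.npz"); cv2.imwrite("pics/fin_bs.png",bird(c,.5,.75,-.3,.3,.003,.75))
```

```text
(no output)
```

View pics/top_fin.png

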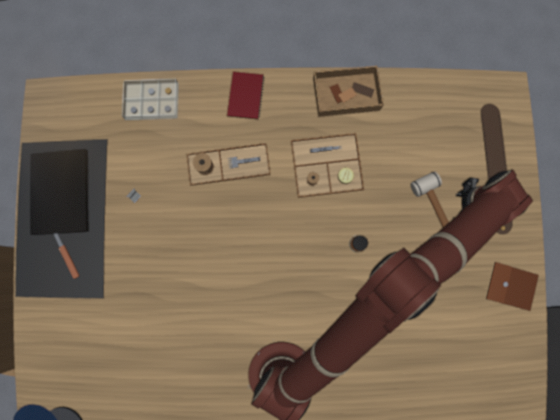

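View pics/side_fin.png

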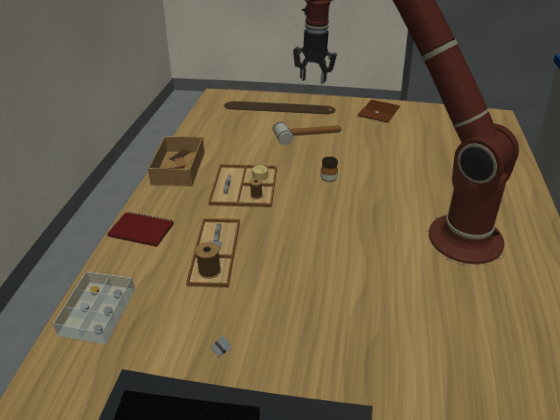

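View pics/fin_bs.png

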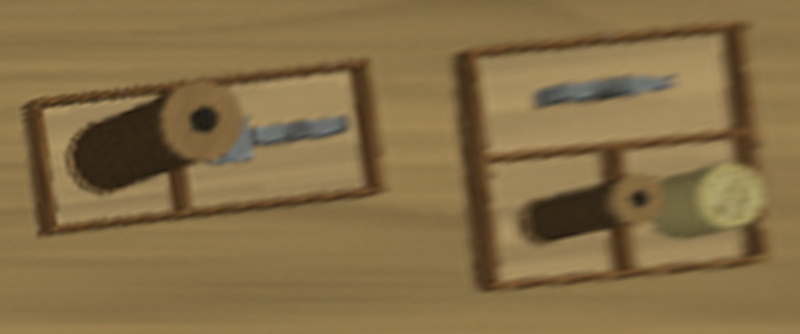

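Run:
```python
from h import *
from bench import r
c=load("top.npz");P=cloud(c);c0=load("top0.npz")
for n,(x,y,R,h) in dict(spl=(.628,.225,.024,.071),sps=(.583,-.105,.014,.053),wax=(.593,-.205,.02,.031),wide=(.642,.10,.012,.015),nar=(.677,-.146,.008,.015)).items():
    m=(np.hypot(P[...,0]-x,P[...,1]-y)<R)&(P[...,2]>h-.012); p=P[m]; print(n,len(p),"exp",h,np.median(p[:,2]).round(4),p.mean(0).round(3))
d=np.abs(c["frame"].astype(int)-c0["frame"]).max(2)
for n,(u,v) in dict(jar=(360,243),clip=(134,195),mal=(427,184)).items(): print(n,(d[v-10:v+10,u-10:u+10]>30).sum())
print(r.hand_in())
```

```text
spl 202 exp 0.071 0.0694 [0.628 0.225 0.07 ]
sps 69 exp 0.053 0.0522 [ 0.582 -0.105  0.052]
wax 134 exp 0.031 0.0299 [ 0.593 -0.205  0.03 ]
wide 34 exp 0.015 0.0127 [0.643 0.1   0.012]
nar 20 exp 0.015 0.0125 [ 0.677 -0.146  0.012]
jar 0
clip 0
mal 0
the job is handed in; nothing more can be done
None
```

Both kits are made up, in the order you listed, and I handed the job in at about 43 s.

| Tray | Compartment | Contents |
|---|---|---|
| Long | long | wide chisel, laid flat |
| Long | short | large spool, upright |
| Squarish | long | narrow chisel, laid flat |
| Squarish | small, left (+y) | small spool, upright |
| Squarish | small, right (−y) | cake of wax, flat |

**Final checks:** the last pictures show all five things inside their compartments and clear of the rims. Their measured top heights are within 1–2.5 mm of what they should be resting on the tray floor. The top view shows no change at the jar, the clip or the mallet head. The arm partly covered the mallet's handle in that view, so I checked only the head.

**Problems along the way:**
- **Narrow chisel:** I let go of it after a first shallow grip, which shifted it about 2 mm on the table. I re-measured it and gripped it again before lifting.
- **Tool lean:** the tool built up a lean of up to about 4° while moving down. The large spool and the wax touched down about 3° tilted and levelled when released.
- **Touchdown:** the force reading showed little at contact, so I judged it mainly by the arm no longer moving down and by camera depth.

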